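# Check the jar caps and set the loose ones aside

### The job

Try the cap of each of the four red jars in the sloping rack: twist it gently closed (clockwise), about fifteen degrees, and let go before turning back. A sound cap turns stiff and springs back, so leave that jar in its place; where the cap turns freely, take the jar by its body, not by the loose cap, and stand it upright in the yellow rework tray beside the jar already there. Do not force or unscrew a cap or drop a jar, and leave everything else as it is.

Things in the scene. Friction and masses are not known exactly. Their poses are not given: they have to be found in the camera images.
- jar_1: Brick-red square jar with black round cap, about 180 g, in a rack pocket, leaning 25 deg to the rack's front. Body 46 x 46 mm, 48 tall; neck 35 wide; cap 55 to 75 mm up. Origin: centre of underside; z along its axis out through the cap; x, y square to its sides (in the rack: x up the slope, y along the row). Lower 16 mm in the pocket, where it can turn about 3 deg.
- turn_cap_1 (a joint): Turn of this cap in rad, 0 at the start, growing as it closes (clockwise seen from above the cap). A sound cap resists turning with 0.12 N m plus 2.2 N m per rad (held still after a 15 deg twist it pushes back with about 0.3 N m) and springs back to about 0.055 when let go. A loose cap turns with about 0.02 N m and stays where it is let go. Loose and sound caps look alike; any of the four may be loose.
- cap_1: Cap of jar_1: black, ribbed, 40 mm across, 20 mm tall, a red dab on top. Origin on the jar's axis at the cap's lower rim, 55 mm above the jar's underside; z out through its top. It never leaves the jar.
- jar_2: Brick-red square jar with black round cap, about 180 g, in a rack pocket, leaning 25 deg to the rack's front. Body 46 x 46 mm, 48 tall; neck 35 wide; cap 55 to 75 mm up. Origin: centre of underside; z along its axis out through the cap; x, y square to its sides (in the rack: x up the slope, y along the row). Lower 16 mm in the pocket, where it can turn about 3 deg.
- turn_cap_2 (a joint): Turn of this cap in rad, 0 at the start, growing as it closes (clockwise seen from above the cap). A sound cap resists turning with 0.12 N m plus 2.2 N m per rad (held still after a 15 deg twist it pushes back with about 0.3 N m) and springs back to about 0.055 when let go. A loose cap turns with about 0.02 N m and stays where it is let go. Loose and sound caps look alike; any of the four may be loose.
- cap_2: Cap of jar_2: black, ribbed, 40 mm across, 20 mm tall, a red dab on top. Origin on the jar's axis at the cap's lower rim, 55 mm above the jar's underside; z out through its top. It never leaves the jar.
- jar_3: Brick-red square jar with black round cap, about 180 g, in a rack pocket, leaning 25 deg to the rack's front. Body 46 x 46 mm, 48 tall; neck 35 wide; cap 55 to 75 mm up. Origin: centre of underside; z along its axis out through the cap; x, y square to its sides (in the rack: x up the slope, y along the row). Lower 16 mm in the pocket, where it can turn about 3 deg.
- turn_cap_3 (a joint): Turn of this cap in rad, 0 at the start, growing as it closes (clockwise seen from above the cap). A sound cap resists turning with 0.12 N m plus 2.2 N m per rad (held still after a 15 deg twist it pushes back with about 0.3 N m) and springs back to about 0.055 when let go. A loose cap turns with about 0.02 N m and stays where it is let go. Loose and sound caps look alike; any of the four may be loose.
- cap_3: Cap of jar_3: black, ribbed, 40 mm across, 20 mm tall, a red dab on top. Origin on the jar's axis at the cap's lower rim, 55 mm above the jar's underside; z out through its top. It never leaves the jar.
- jar_4: Brick-red square jar with black round cap, about 180 g, in a rack pocket, leaning 25 deg to the rack's front. Body 46 x 46 mm, 48 tall; neck 35 wide; cap 55 to 75 mm up. Origin: centre of underside; z along its axis out through the cap; x, y square to its sides (in the rack: x up the slope, y along the row). Lower 16 mm in the pocket, where it can turn about 3 deg.
- turn_cap_4 (a joint): Turn of this cap in rad, 0 at the start, growing as it closes (clockwise seen from above the cap). A sound cap resists turning with 0.12 N m plus 2.2 N m per rad (held still after a 15 deg twist it pushes back with about 0.3 N m) and springs back to about 0.055 when let go. A loose cap turns with about 0.02 N m and stays where it is let go. Loose and sound caps look alike; any of the four may be loose.
- cap_4: Cap of jar_4: black, ribbed, 40 mm across, 20 mm tall, a red dab on top. Origin on the jar's axis at the cap's lower rim, 55 mm above the jar's underside; z out through its top. It never leaves the jar.
- rack: Fixed sloping wooden rack, 406 mm long plus 12 mm end cheeks, 95 deep, 135 tall. Origin: on the table under the middle of the pocket floors, which lie 100 mm up. x away from its front, y along the row, z up. The board rises 25 deg to +x; five square pockets 48.5 wide, 16 deep, at y = 0, +-80, +-160 mm, hold the four jars and the brush pot in any order.
- brushpot: Square grey tin pot, 46 x 46 x 62 mm, in a rack pocket, leaning like the jars. Its three brushes reach 130 mm above its underside along its z and spread up to 14 mm from its axis. Origin: centre of its underside. Not to be disturbed.
- tray: Fixed yellow rework tray, an open box 260 mm (x) by 125 mm (y), 18 mm tall, walls and floor 4 mm thick, on the left or the right of the rack. Origin: centre of its underside. One blue jar already stands in it, anywhere along its length.
- jar_first: Blue jar of the same size standing upright in the rework tray. Origin: centre of its underside, z up, x and y square to its sides. Not to be disturbed.
- basin: Fixed big empty terracotta basin, 236 mm across and 85 mm tall, on the other side from the tray. Origin: centre of its underside.
- bowl_a: Loose dark clay bowl between robot and rack, 110 mm across, 42 mm tall, origin at the centre of its underside. Not to be disturbed.
- bowl_b: Loose ochre bowl, upside down, 108 mm across, 42 mm tall, origin at the centre of its underside. Not to be disturbed.
- stone: Loose grey burnishing pebble, 42 mm across, 18 mm tall, origin at the centre of its underside. Not to be disturbed.
- mug: Loose green cup, 72 mm across, 75 mm tall, between robot and rack, origin at the centre of its underside. Not to be disturbed.
Mind the look-alikes: they are no part of the job. Leave any pink or purple look-alike of the jar_3 alone.

How it is judged:
At the end, for the whole second after the job is handed in: Every cap has been tried. Two jars, with caps that stayed turned by over 0.10 rad, stand on the tray's floor, upright within 0.1 rad, axes 20 mm or more inside its inner walls, at rest. The other two, with caps sprung back to 0.02 to 0.08 rad, are within 12 mm of where they started (((value of joint turn_cap_1 between 0.02 and 0.08 rad and distance of jar_1 from where it was at the start of the episode below 0.012 m) or (value of joint turn_cap_1 above 0.1 rad and angle between jar_1's own z axis and vertical below 0.1 rad and z of jar_1 in the frame of tray below 0.012 m and linear speed of jar_1 below 0.02 m/s and x of jar_1 in the frame of tray between -0.106 and 0.106 m and y of jar_1 in the frame of tray between -0.0385 and 0.0385 m)) and ((value of joint turn_cap_2 between 0.02 and 0.08 rad and distance of jar_2 from where it was at the start of the episode below 0.012 m) or (value of joint turn_cap_2 above 0.1 rad and angle between jar_2's own z axis and vertical below 0.1 rad and z of jar_2 in the frame of tray below 0.012 m and linear speed of jar_2 below 0.02 m/s and x of jar_2 in the frame of tray between -0.106 and 0.106 m and y of jar_2 in the frame of tray between -0.0385 and 0.0385 m)) and ((value of joint turn_cap_3 between 0.02 and 0.08 rad and distance of jar_3 from where it was at the start of the episode below 0.012 m) or (value of joint turn_cap_3 above 0.1 rad and angle between jar_3's own z axis and vertical below 0.1 rad and z of jar_3 in the frame of tray below 0.012 m and linear speed of jar_3 below 0.02 m/s and x of jar_3 in the frame of tray between -0.106 and 0.106 m and y of jar_3 in the frame of tray between -0.0385 and 0.0385 m)) and ((value of joint turn_cap_4 between 0.02 and 0.08 rad and distance of jar_4 from where it was at the start of the episode below 0.012 m) or (value of joint turn_cap_4 above 0.1 rad and angle between jar_4's own z axis and vertical below 0.1 rad and z of jar_4 in the frame of tray below 0.012 m and linear speed of jar_4 below 0.02 m/s and x of jar_4 in the frame of tray between -0.106 and 0.106 m and y of jar_4 in the frame of tray between -0.0385 and 0.0385 m)) and z of any of jar_2, jar_3, jar_4 in the frame of tray below 0.012 m and z of any of jar_1, jar_3, jar_4 in the frame of tray below 0.012 m and z of any of jar_1, jar_2, jar_4 in the frame of tray below 0.012 m and z of any of jar_1, jar_2, jar_3 in the frame of tray below 0.012 m); the robot touches nothing.
It fails at once if a cap is forced or unscrewed: turned more than 0.50 rad closed or 0.15 rad open (value of joint any of turn_cap_1, turn_cap_2, turn_cap_3, turn_cap_4 above 0.5 rad or value of joint any of turn_cap_1, turn_cap_2, turn_cap_3, turn_cap_4 below -0.15 rad).
It fails at once if a jar whose cap has not been found to turn freely (cap at less than 0.09 rad) is taken out of the rack (moved more than 30 mm) ((distance of jar_1 from where it was at the start of the episode above 0.03 m and value of joint turn_cap_1 below 0.09 rad) or (distance of jar_2 from where it was at the start of the episode above 0.03 m and value of joint turn_cap_2 below 0.09 rad) or (distance of jar_3 from where it was at the start of the episode above 0.03 m and value of joint turn_cap_3 below 0.09 rad) or (distance of jar_4 from where it was at the start of the episode above 0.03 m and value of joint turn_cap_4 below 0.09 rad)).
It fails at once if a jar is carried by its cap: fingers press the cap with over 3 N while the jar is more than 30 mm from its start ((contact force between the fingers and cap_1 above 3 N and distance of jar_1 from where it was at the start of the episode above 0.03 m) or (contact force between the fingers and cap_2 above 3 N and distance of jar_2 from where it was at the start of the episode above 0.03 m) or (contact force between the fingers and cap_3 above 3 N and distance of jar_3 from where it was at the start of the episode above 0.03 m) or (contact force between the fingers and cap_4 above 3 N and distance of jar_4 from where it was at the start of the episode above 0.03 m)).
It fails at once if a jar is dropped: faster than 0.5 m/s with no finger on it ((contact force between the fingers and jar_1 below 0.05 N and linear speed of jar_1 above 0.5 m/s) or (contact force between the fingers and jar_2 below 0.05 N and linear speed of jar_2 above 0.5 m/s) or (contact force between the fingers and jar_3 below 0.05 N and linear speed of jar_3 above 0.5 m/s) or (contact force between the fingers and jar_4 below 0.05 N and linear speed of jar_4 above 0.5 m/s)).
It fails at once if a bystander is disturbed: brush pot, bowls, stone, mug or the jar already in the tray moved more than 20 mm (distance of any of brushpot, bowl_a, bowl_b, stone, mug, jar_first from where it was at the start of the episode above 0.02 m).
It also fails if it takes over 72 s, if anything falls off the work surface, if the arm or the gripper's body presses on something with over 40 N, if the wrist force passes 120 N, or if a joint passes its speed limit or range.

### The arm

A 6-joint arm with a two-finger parallel gripper is mounted at the origin on the work surface. World frame = base frame: x ahead of the robot, y to its left, z up, the work surface at z = 0. Lengths are in m, angles in rad, forces in N, time in s.
With the tool pointing down it reaches from about 0.275 to 0.775 m from the base axis. Payload 14.6 kg.
Tool frame: the origin (TCP) lies between the finger pads; the fingertips stand 25 mm ahead of it and the grasp point (between the pads) lies 6 mm ahead of it; x points along the fingers, z is the direction in which the jaws open and shut, and the axes are right-handed (so a half turn about x gives the same grasp; the last joint's range is limited). The gripper opens to 85 mm and grips with 20 to 120 N. Pads are 22 mm wide; open, the fingers measure 114 mm over their backs; the gripper's body (76 mm by 85 mm) begins 54 mm behind the grasp point. The pads swing forward as they close: fully open they stand 13 mm farther back than shut.
Start: joints at [-1.394, 0.263, -0.048, 1.259, 0, 1.415], TCP at [0.171, -0.496, 0.256] pointing down, gripper open.
Joint ranges: [-2.65, 2.65], [-0.89, 1.7], [-1.18, 1.37], [-2.13, 2.11], [-1.35, 1.29], [-3.14, 3.14]. Speed limits (rad/s): [1.89, 1.89, 2.57, 2.79, 3.14, 3.14].

### API

Orientations are given as a unit quaternion [x, y, z, w].
In Python, from bench import telemetry, vision, bot gives the robot as it stands.
- The arm moves only by the tool move_arm, never from a script. Its argument "motion" is a list of rows, each an object of numbers: "wx", "wy", "wz": the turn, a rotation vector about the world's x, y, z in rad; "dx", "dy", "dz": the shift along the world's x, y, z in mm; "hand": the opening, from 0 (shut) to 1 (fully open). A call has 1 to 10 rows; each row shifts and turns the commanded pose from where the row before left it; what a row does not reach is not made up. A row lasts 1/8 s, in which the tool goes at most 62.5 mm and 10.7 degrees, less where a joint would pass 70% of its speed; a pose out of reach is approached as far as the arm can. A call is refused whole if a number of a shift passes 62.5 or a number of a turn 0.188, either way. A call with a gripper value outside its range is refused whole. The fingers move at their own pace and stop on an object; the grip force is fixed at half the most. Time passes only in rows, so rows that do not move let the fingers close. It gives the time, the measured TCP pose, the force and the opening at its end, in the units of the state.
- telemetry.read_state(): the state, without advancing time (a new reading comes with each control period).
- vision.capture(name): name is "scene" or "top" or "wrist"; returns a dict with "frame" (480x640x3 uint8, red, green, blue), "intrinsics" (3x3 intrinsics, pixels), "rvec" (rotation vector, rad) and "tvec" (3), from world to camera coordinates, as OpenCV has them. Camera axes: x right, y down, z forward; pixel columns grow to the right and rows downward; lengths in m; the calibration is good to about 2 mm. A picture is of the moment at which its call begins. There is no depth.
- bot.close_job(): hands the job in, once; it reports no verdict.
The state is a dict: "time_s": time; "joint_positions": joint angles; "qvel": joint speeds; "effort": joint torques, N m; "eef_pos": TCP position; "tcp_rot": TCP orientation; "wrist_force": force on the tool from outside, world axes, zero at the start; "moment": the same for the moment, N m; "opening": finger opening in m.
Only numpy, scipy, OpenCV 4.12 (cv2) and the standard library are available. Lean on these libraries where they do the work, as an engineer would, in place of code of your own. Each camera call takes 0.05 s, during which the arm holds its last target.

## Working session

There is one attempt and no reset: what is moved stays moved. The work goes in short steps, Python scripts to look and compute and a tool call to move; the robot and the scene stay as the last step left them, time stands still between calls to the robot, and variables do not carry over. Pictures are saved under pics/ and viewed, and the job is handed in when it is done.

Besides the shell and the picture viewer there is one more tool, called after "Call:" as name(argument=value, ...) on one line, values as JSON. move_arm: Moves the arm, as the interface text tells. Its arguments: {"type":"object","properties":{"motion":{"type":"array","items":{"type":"object","properties":{"wx":{"type":"number"},"wy":{"type":"number"},"wz":{"type":"number"},"dx":{"type":"number"},"dy":{"type":"number"},"dz":{"type":"number"},"hand":{"type":"number"}}}}},"required":["motion"]}

```bash
ls; mkdir -p pics
python3 - <<'E'
from bench import telemetry, vision, bot
import cv2,numpy as np
print(telemetry.read_state())
for n in ["scene","top","wrist"]:
    c=vision.capture(n)
    cv2.imwrite(f"pics/{n}0.png",c["frame"][:,:,::-1])
    np.savez(f"{n}0.npz",**c)
    print(n,c["intrinsics"],c["rvec"],c["tvec"])
E
```

```text
pics
{'time_s': 0.0, 'joint_positions': array([-1.39428952e+00,  2.63492362e-01, -4.89532740e-02,  1.25940177e+00,
        3.15999163e-05,  1.41553145e+00]), 'qvel': array([ 0.00160894,  0.00115255,  0.00151683,  0.00023454,  0.00126452,
       -0.00140218]), 'effort': array([ 1.06625230e-03, -6.37599921e+01,  3.84567082e+01,  1.34841641e-02,
       -1.76553494e-04,  2.34159231e-06]), 'eef_pos': array([ 0.17097667, -0.49610529,  0.25583493]), 'tcp_rot': array([ 0.41084109,  0.57595692, -0.4103052 ,  0.57544146]), 'wrist_force': array([ 0.23421948, -0.19327761, -0.1165266 ]), 'moment': array([-0.01411007, -0.03517868, -0.01576062]), 'opening': 0.08535408737362374}
scene [[536.35257894   0.         328.56259823]
 [  0.         536.35257894 233.97029732]
 [  0.           0.           1.        ]] [ 1.59646909  1.66336467 -0.92600699] [-0.03093341 -0.19564946  1.66538252]
top [[556.63815235   0.         320.00528363]
 [  0.         556.63815235 244.22873389]
 [  0.           0.           1.        ]] [ 2.13431051 -2.09126491  0.21181473] [0.04369815 0.53420417 1.16196816]
wrist [[377.168921     0.         322.67556807]
 [  0.         377.168921   239.52988404]
 [  0.           0.           1.        ]] [-2.36863699  1.6890312   0.23566008] [-0.52334749 -0.03582881  0.37780473]
```

View pics/scene0.png

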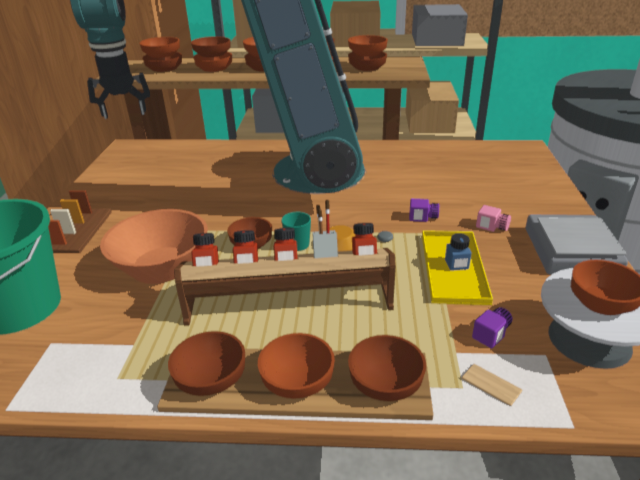

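View pics/top0.png

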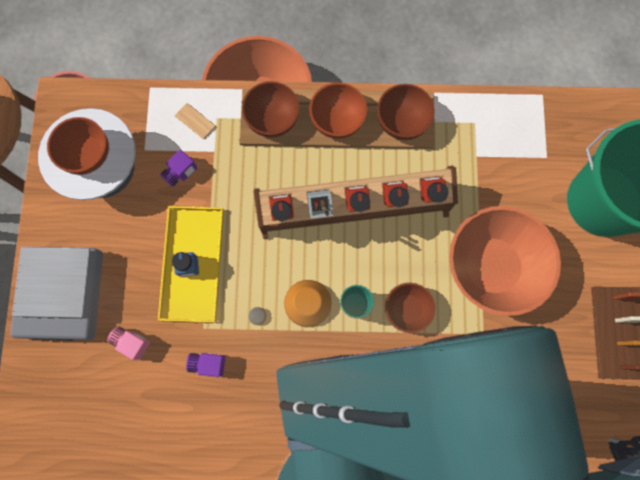

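View pics/wrist0.png

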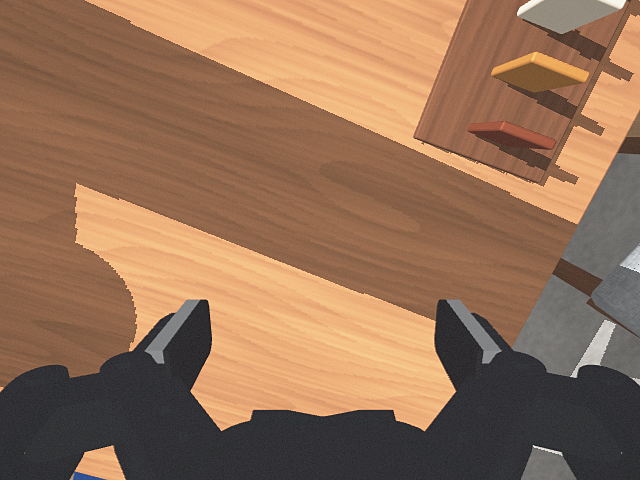

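```bash
cat > h.py <<'E'
import numpy as np,cv2
from scipy.spatial.transform import Rotation as R
def cam(n):
    c=np.load(n+".npz"); return c
def proj(c,P):
    return cv2.projectPoints(np.array(P,float).reshape(-1,3),c["rvec"],c["tvec"],c["intrinsics"],None)[0].reshape(-1,2)
def ray(c,uv):
    M=R.from_rotvec(c["rvec"].ravel()).as_matrix(); o=-M.T@c["tvec"].ravel()
    d=np.linalg.inv(c["intrinsics"])@np.array([uv[0],uv[1],1.]); return o,M.T@d
def atz(c,uv,z):
    o,d=ray(c,uv); return o+d*(z-o[2])/d[2]
E
python3 - <<'E'
import cv2
a=cv2.imread("pics/top0.png")[155:250,240:480]; cv2.imwrite("pics/c1.png",cv2.resize(a,None,fx=3.33,fy=3.33,interpolation=cv2.INTER_CUBIC))
a=cv2.imread("pics/scene0.png")[195:325,170:500]; cv2.imwrite("pics/c2.png",cv2.resize(a,None,fx=2.4,fy=2.4,interpolation=cv2.INTER_CUBIC))
a=cv2.imread("pics/top0.png")[195:335,140:300]; cv2.imwrite("pics/c3.png",cv2.resize(a,None,fx=4,fy=4,interpolation=cv2.INTER_CUBIC))
E
```

```text
(no output)
```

View pics/c1.png

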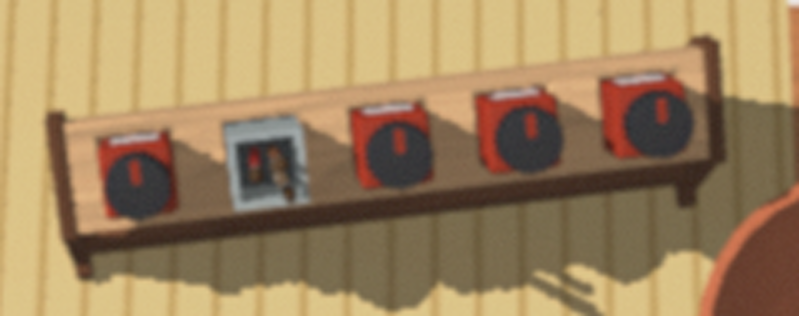

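View pics/c2.png

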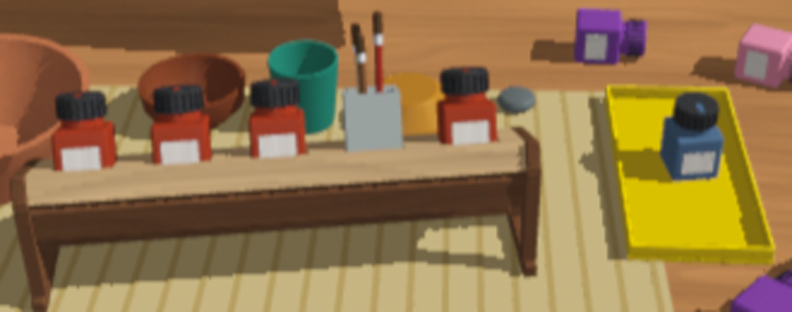

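View pics/c3.png

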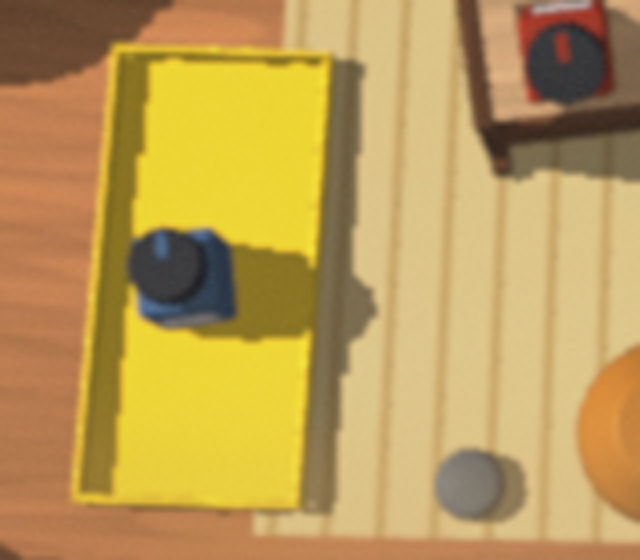

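```bash
cat >> h.py <<'E'
YS=[.16,0,-.08,-.16]
def rackT(p,P):
    x,y,yaw=p[:3]; return R.from_euler('z',yaw).apply(P)+[x,y,0]
TILT=R.from_euler('y',-25,degrees=True)
def axp(s): # point on jar axis, rack frame
    return np.array([0,0,.1])+TILT.apply([0,0,s])
E
python3 - <<'E'
from h import *
from scipy.optimize import least_squares
t,s=cam("top0"),cam("scene0")
ct=np.array([(139,186),(399,155),(528,139),(658,124)])/3.333+[240,155]
cs=np.array([(465,82),(276,98),(180,102),(81,107)])/2.4+[170,195]
pts=lambda p:np.array([rackT(p,axp(.066)+[0,y,0]) for y in YS])
ft=lambda p:(proj(t,pts(p))-ct).ravel()
fs=lambda p:(proj(s,pts(p))-cs).ravel()
for f in (ft,fs,lambda p:np.r_[ft(p),fs(p)]):
    r=least_squares(f,[.55,0,0]);print(r.x,r.fun.round(1))
p=r.x
for y in YS: print(rackT(p,axp(0)+[0,y,0]).round(4),rackT(p,axp(.065)+[0,y,0]).round(4))
# rack cheeks check
print("tray",[atz(t,np.array(q)/4+[140,195],.018).round(4) for q in [(113,46),(331,54),(301,508),(75,500)]])
# blue jar underside: base face front corners (140,320),(235,318) z 0.004; cap top z .079
print([atz(t,np.array((167,265))/4+[140,195],.079).round(4)])
b=cv2.imread("pics/top0.png")
for nm,uv,z in [("stone",(258,316),.015),("ochre",(307,303),.03),("mug",(357,302),.075),("bowl_a",(410,307),.042),("basin",(505,262),.085)]:print(nm,atz(t,uv,z).round(3))
E
```

```text
[ 0.62912025 -0.02047903  0.1436907 ] [-0.6  0.1 -0.  -0.1  0.3  0.1  0.3 -0.1]
[ 0.63818758 -0.01717707  0.1423266 ] [ 0.8  0.3 -0.1 -1.1 -0.5 -0.1 -0.1  0.5]
[ 0.63127756 -0.01929416  0.14285936] [-1.2 -1.  -0.6 -1.1 -0.3 -0.9 -0.3 -1.1 -0.3 -1.5 -0.8 -3.  -1.  -2.
 -0.3 -1.4]
[0.6085 0.1391 0.1   ] [0.5813 0.1352 0.1589]
[ 0.6313 -0.0193  0.1   ] [ 0.6041 -0.0232  0.1589]
[ 0.6427 -0.0985  0.1   ] [ 0.6155 -0.1024  0.1589]
[ 0.6541 -0.1777  0.1   ] [ 0.6269 -0.1816  0.1589]
tray [array([0.6217, 0.4033, 0.018 ]), array([0.6195, 0.2785, 0.018 ]), array([0.3622, 0.2806, 0.018 ]), array([0.364 , 0.4047, 0.018 ])]
[array([0.4852, 0.3478, 0.079 ])]
stone [0.377 0.188 0.015]
ochre [0.407 0.08  0.03 ]
mug [ 0.407 -0.026  0.075]
bowl_a [ 0.401 -0.142  0.042]
basin [ 0.496 -0.337  0.085]
```

Run:
```python
from h import *
import json
q=[ 0.41084109,  0.57595692, -0.4103052 ,  0.57544146]; pos=np.array([ 0.17097667, -0.49610529,  0.25583493])
M=R.from_quat(q).as_matrix(); print(M.round(3), "z az",np.degrees(np.arctan2(M[1,2],M[0,2])))
w=cam("wrist0")
for ahead in (0,6,12,19,25):
  for z in(.0425,-.0425):
    print(ahead,z,proj(w,[pos+M@[ahead/1000,y,z] for y in(-.011,.011)]).round(0).tolist())
C=-R.from_rotvec(w["rvec"].ravel()).as_matrix().T@w["tvec"].ravel(); print("cam in tool",(M.T@(C-pos)).round(3))
```

```text
[[-0.     0.945  0.326]
 [ 0.001  0.326 -0.945]
 [-1.     0.    -0.001]] z az -70.99087815915126
0 0.0425 [[445.0, 365.0], [451.0, 308.0]]
0 -0.0425 [[206.0, 365.0], [200.0, 308.0]]
6 0.0425 [[440.0, 355.0], [446.0, 300.0]]
6 -0.0425 [[211.0, 355.0], [206.0, 300.0]]
12 0.0425 [[436.0, 346.0], [440.0, 294.0]]
12 -0.0425 [[215.0, 346.0], [210.0, 293.0]]
19 0.0425 [[431.0, 337.0], [435.0, 286.0]]
19 -0.0425 [[220.0, 337.0], [216.0, 286.0]]
25 0.0425 [[427.0, 329.0], [431.0, 280.0]]
25 -0.0425 [[224.0, 329.0], [220.0, 280.0]]
cam in tool [-0.117  0.068 -0.001]
```

```bash
cat >> h.py <<'E'
RP=[.6295,-.0203,.1435]
def jarR(p=None,turn=0): # tool orientation for a jar in rack; turn rad clockwise (closing)
    p=RP if p is None else p
    J=R.from_euler('z',p[2])*TILT*R.from_euler('z',-turn)
    return J*R.from_matrix(np.array([[0,0,1],[0,1,0],[-1,0,0.]]))
def jarP(y,s,p=None,dx=0,dy=0):
    p=RP if p is None else p
    return rackT(p,np.array([0,y,.1])+TILT.apply([dx,dy,s]))
def go(P,Rt,n,cur=None):
    from bench import telemetry
    st=telemetry.read_state() if cur is None else cur
    d=(np.array(P)-st["eef_pos"])*1000; w=(Rt*R.from_quat(st["tcp_rot"]).inv()).as_rotvec()
    print("total",d.round(1),w.round(4)," per row/%d"%n,(d/n).round(1),(w/n).round(4))
def st():
    from bench import telemetry
    s=telemetry.read_state(); print(round(s["time_s"],2),s["eef_pos"].round(4),s["joint_positions"].round(2),"F",s["wrist_force"].round(1),"M",s["moment"].round(2),"op",round(s["opening"]*1000,1)); return s
E
python3 - <<'E'
from h import *
print(jarR().as_matrix().round(2))
go(jarP(-.06,.24),jarR(),10)
E
```

```text
[[ 0.42 -0.14  0.9 ]
 [ 0.06  0.99  0.13]
 [-0.91  0.    0.42]]
total [366.7 402.   61.5] [-0.2467 -0.4041  1.3589]  per row/10 [36.7 40.2  6.2] [-0.0247 -0.0404  0.1359]
```

Call:
move_arm(motion=[{"dx": 37,"dy": 40,"dz": 6,"wx": -0.025,"wy": -0.04,"wz": 0.136,"hand": 1},{"dx": 37,"dy": 40,"dz": 6,"wx": -0.025,"wy": -0.04,"wz": 0.136,"hand": 1},{"dx": 37,"dy": 40,"dz": 6,"wx": -0.025,"wy": -0.04,"wz": 0.136,"hand": 1},{"dx": 37,"dy": 40,"dz": 6,"wx": -0.025,"wy": -0.04,"wz": 0.136,"hand": 1},{"dx": 37,"dy": 40,"dz": 6,"wx": -0.025,"wy": -0.04,"wz": 0.136,"hand": 1},{"dx": 37,"dy": 40,"dz": 6,"wx": -0.025,"wy": -0.04,"wz": 0.136,"hand": 1},{"dx": 37,"dy": 40,"dz": 6,"wx": -0.025,"wy": -0.04,"wz": 0.136,"hand": 1},{"dx": 37,"dy": 40,"dz": 6,"wx": -0.025,"wy": -0.04,"wz": 0.136,"hand": 1},{"dx": 37,"dy": 40,"dz": 6,"wx": -0.025,"wy": -0.04,"wz": 0.136,"hand": 1},{"dx": 37,"dy": 40,"dz": 6,"wx": -0.025,"wy": -0.04,"wz": 0.136,"hand": 1}])

```text
time_s: 1.4
eef_pos: [0.5419, -0.0947, 0.3165]
tcp_rot: [-0.042, 0.536, 0.061, 0.841]
wrist_force: [0.2, -0.7, -0.5]
opening: 0.0857
```

Call:
move_arm(motion=[{"hand": 1}])

```text
invalid input at $.motion[0]: expected keys wx, wy, wz, dx, dy, dz, hand
```

```bash
cat > snap.py <<'E'
import sys
from h import *
from bench import vision
for a in sys.argv[2:]:
    c=vision.capture(a); np.savez(a+sys.argv[1]+".npz",**c); cv2.imwrite(f"pics/{a}{sys.argv[1]}.png",c["frame"][:,:,::-1])
st()
E
python3 snap.py 1 wrist; python3 -c "
from h import *
go(jarP(-.06,.24),jarR(),1)"
```

```text
1.45 [ 0.5446 -0.0916  0.3171] [-0.42  0.04 -0.26  0.9   0.23  1.03] F [-0.8  0.5 -0.9] M [-0.    0.48  0.06] op 85.3
total [-6.9 -2.6  0.4] [ 0.0059  0.0049 -0.0135]  per row/1 [-6.9 -2.6  0.4] [ 0.0059  0.0049 -0.0135]
```

View pics/wrist1.png

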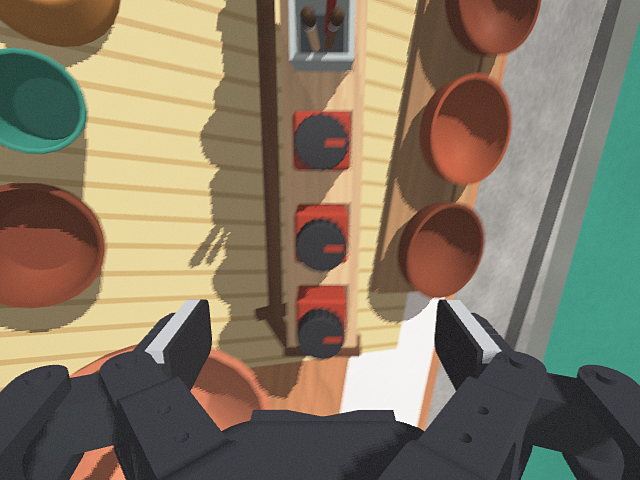

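Run:
```python
from h import *
w=cam("wrist1"); a=w["frame"][:,:,::-1].copy()
for y in YS:
    for s in(.055,.075):
        ring=[rackT(RP,np.array([0,y,.1])+TILT.apply([.02*np.cos(t),.02*np.sin(t),s])) for t in np.linspace(0,6.28,40)]
        if y<.1: cv2.polylines(a,[np.round(proj(w,ring)*8).astype(np.int32)],True,(0,255,0),1,shift=3)
    b=[rackT(RP,np.array([0,y,.1])+TILT.apply([sx*.023,sy*.023,.048])) for sx,sy in((1,1),(1,-1),(-1,-1),(-1,1))]
    if y<.1: cv2.polylines(a,[np.round(proj(w,b)*8).astype(np.int32)],True,(255,255,0),1,shift=3)
cv2.imwrite("pics/c4.png",cv2.resize(a[90:380,230:420],None,fx=2.06,fy=2.06,interpolation=cv2.INTER_CUBIC))
```

```text
(no output)
```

View pics/c4.png

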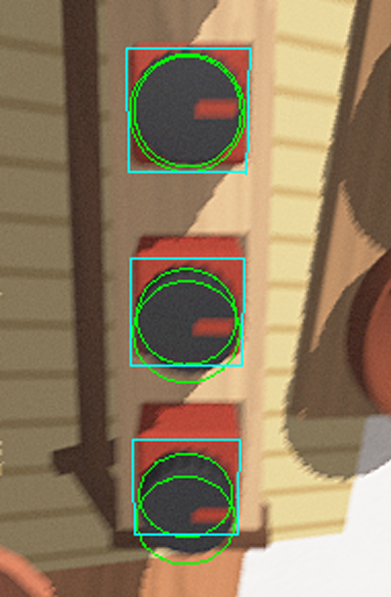

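Call:
move_arm(motion=[{"dx": 0,"dy": 0,"dz": 0,"wx": 0,"wy": 0,"wz": 0,"hand": 1}])

```text
time_s: 1.58
eef_pos: [0.5412, -0.0952, 0.316]
tcp_rot: [-0.041, 0.536, 0.06, 0.841]
wrist_force: [-0.5, -0.4, -0.2]
opening: 0.0856
```

```bash
python3 snap.py 2 wrist
cat > ov.py <<'E'
import sys
from h import *
def overlay(name,out,ys,box,f,p=None,turns={}):
    p=RP if p is None else p
    w=cam(name); a=w["frame"][:,:,::-1].copy()
    for y in ys:
        for s,c in((.055,(0,160,0)),(.075,(0,255,0))):
            ring=[rackT(p,np.array([0,y,.1])+TILT.apply([.02*np.cos(t),.02*np.sin(t),s])) for t in np.linspace(0,6.28,40)]
            cv2.polylines(a,[np.round(proj(w,ring)*8).astype(np.int32)],True,c,1,shift=3)
        for s in (.016,.048):
            b=[rackT(p,np.array([0,y,.1])+TILT.apply([sx*.023,sy*.023,s])) for sx,sy in((1,1),(1,-1),(-1,-1),(-1,1))]
            cv2.polylines(a,[np.round(proj(w,b)*8).astype(np.int32)],True,(255,255,0),1,shift=3)
    x0,y0,x1,y1=box
    cv2.imwrite(out,cv2.resize(a[y0:y1,x0:x1],None,fx=f,fy=f,interpolation=cv2.INTER_CUBIC))
E
python3 -c "
from ov import *
overlay('wrist2','pics/c5.png',[0,-.08,-.16],(230,90,420,380),2.06)
overlay('top0','pics/c6.png',YS,(240,155,480,250),3.33)
"
```

```text
1.62 [ 0.5408 -0.096   0.3159] [-0.43  0.03 -0.26  0.9   0.23  1.04] F [-1.4 -0.1 -0.3] M [-0.05  0.32 -0.01] op 85.4
```

View pics/c5.png

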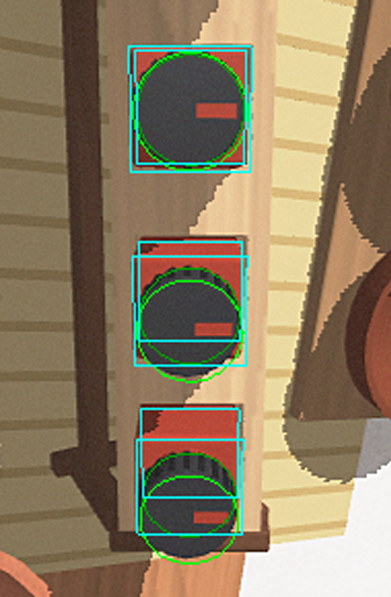

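View pics/c6.png

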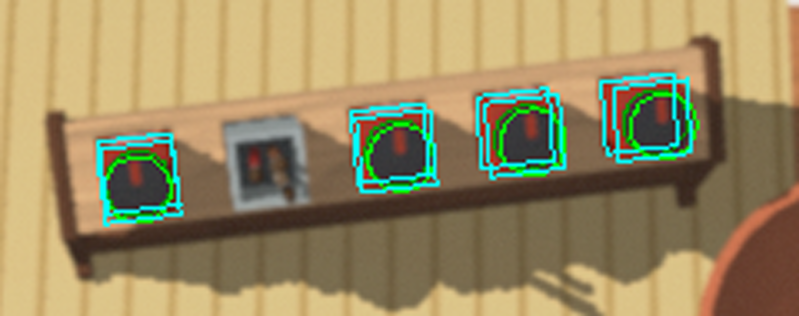

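```bash
python3 -c "
from h import *
go(jarP(-.16,.125),jarR(),4)"
```

```text
total [  59.3  -90.2 -102.6] [ 0.0045 -0.0013 -0.    ]  per row/4 [ 14.8 -22.5 -25.7] [ 0.0011 -0.0003 -0.    ]
```

Call:
move_arm(motion=[{"dx": 15,"dy": -22.5,"dz": -25.7,"wx": 0.001,"wy": 0,"wz": 0,"hand": 1},{"dx": 15,"dy": -22.5,"dz": -25.7,"wx": 0.001,"wy": 0,"wz": 0,"hand": 1},{"dx": 15,"dy": -22.5,"dz": -25.7,"wx": 0.001,"wy": 0,"wz": 0,"hand": 1},{"dx": 15,"dy": -22.5,"dz": -25.7,"wx": 0.001,"wy": 0,"wz": 0,"hand": 1},{"dx": 0,"dy": 0,"dz": 0,"wx": 0,"wy": 0,"wz": 0,"hand": 1},{"dx": 0,"dy": 0,"dz": 0,"wx": 0,"wy": 0,"wz": 0,"hand": 1}])

```text
time_s: 2.38
eef_pos: [0.6004, -0.1868, 0.2139]
tcp_rot: [-0.038, 0.536, 0.06, 0.841]
wrist_force: [0.0, -0.1, -0.8]
opening: 0.0854
```

```bash
python3 snap.py 3 wrist; python3 -c "
from ov import *
overlay('wrist3','pics/c7.png',[0,-.08,-.16],(120,80,540,400),1.9)
go(jarP(-.16,.076),jarR(),4)
"
```

```text
2.42 [ 0.6006 -0.1865  0.2144] [-0.54  0.23 -0.3   0.69  0.27  0.93] F [-0.2 -0.3 -0.2] M [-0.05  0.36 -0.02] op 85.2
total [ 20.    3.2 -45.5] [0.0011 0.0004 0.001 ]  per row/4 [  5.    0.8 -11.4] [0.0003 0.0001 0.0002]
```

View pics/c7.png

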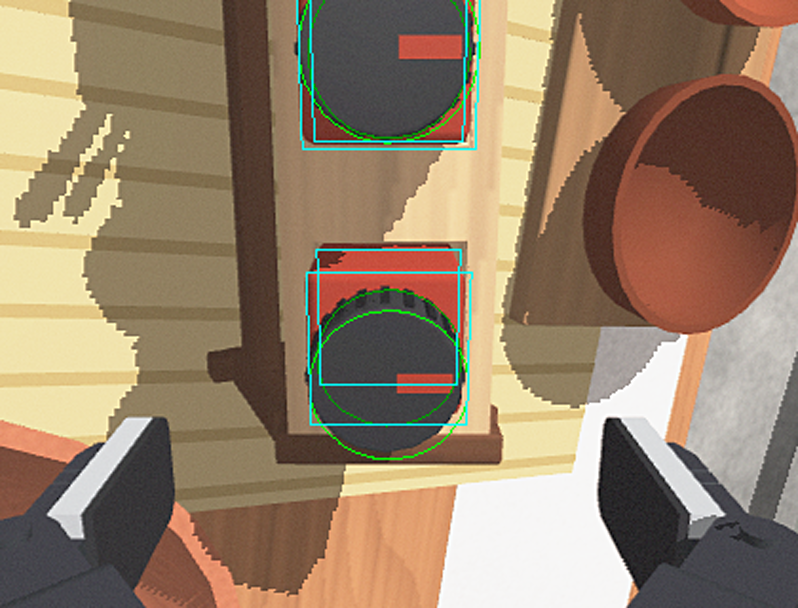

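Call:
move_arm(motion=[{"dx": 5,"dy": 1.2,"dz": -11.4,"wx": 0,"wy": 0,"wz": 0,"hand": 1},{"dx": 5,"dy": 1.2,"dz": -11.4,"wx": 0,"wy": 0,"wz": 0,"hand": 1},{"dx": 5,"dy": 1.2,"dz": -11.4,"wx": 0,"wy": 0,"wz": 0,"hand": 1},{"dx": 5,"dy": 1.2,"dz": -11.4,"wx": 0,"wy": 0,"wz": 0,"hand": 1},{"dx": 0,"dy": 0,"dz": 0,"wx": 0,"wy": 0,"wz": 0,"hand": 0.7}])

```text
time_s: 3.05
eef_pos: [0.6209, -0.1811, 0.1666]
tcp_rot: [-0.038, 0.537, 0.061, 0.841]
wrist_force: [0.3, 0.6, 1.3]
opening: 0.0698
```

```bash
sed -i 's/^RP=.*/RP=[.6295,-.0190,.1435]/' h.py; python3 snap.py 4 wrist scene; python3 -c "
from ov import *
overlay('wrist4','pics/c8.png',[-.08,-.16],(120,80,540,400),1.9)
overlay('scene4','pics/c9.png',[-.16],(130,150,330,300),4)
go(jarP(-.16,.076),jarR(),1)
"
```

```text
3.15 [ 0.6211 -0.1815  0.1678] [-0.52  0.29 -0.35  0.57  0.26  0.96] F [-0.1 -0.9  0.6] M [-0.04  0.42  0.04] op 59.7
total [-0.5 -0.4  1.1] [ 0.0008 -0.0004 -0.    ]  per row/1 [-0.5 -0.4  1.1] [ 0.0008 -0.0004 -0.    ]
```

View pics/c8.png

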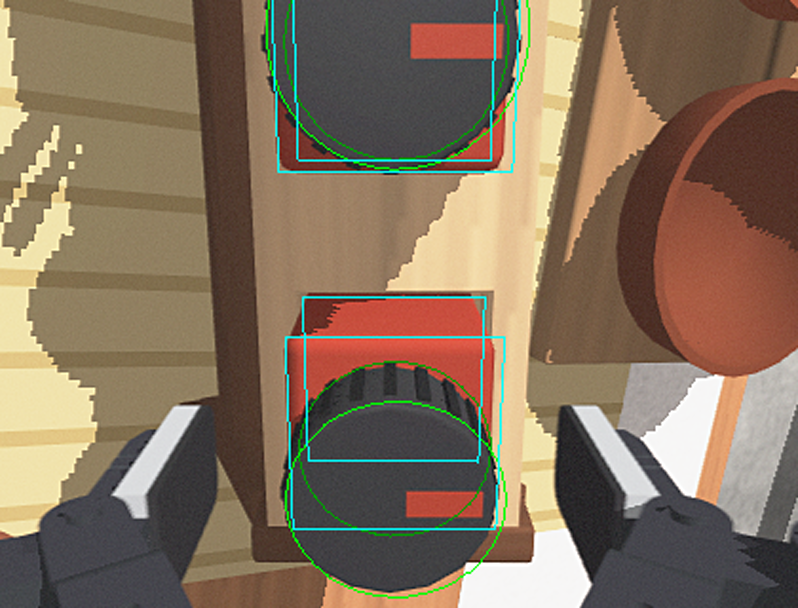

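View pics/c9.png

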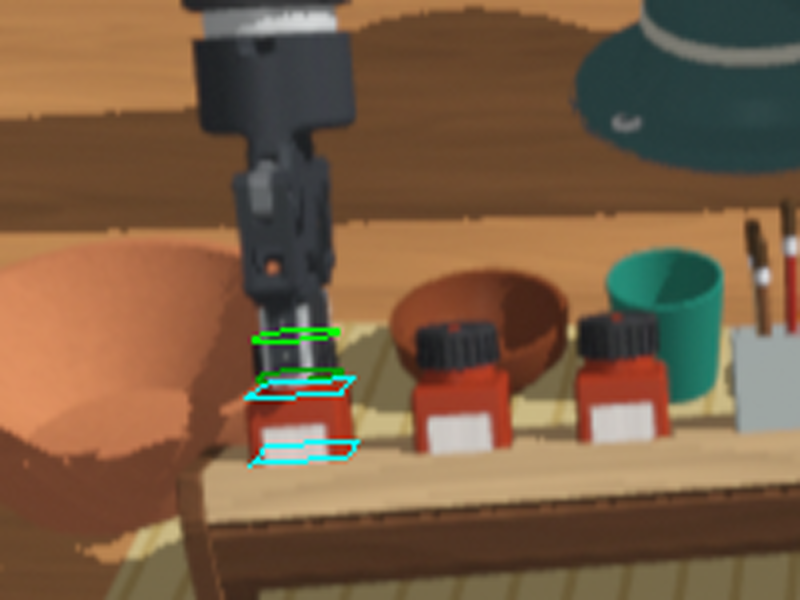

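Call:
move_arm(motion=[{"dx": 0,"dy": 0,"dz": 1,"wx": 0,"wy": 0,"wz": 0,"hand": 0},{"dx": 0,"dy": 0,"dz": 0,"wx": 0,"wy": 0,"wz": 0,"hand": 0},{"dx": 0,"dy": 0,"dz": 0,"wx": 0,"wy": 0,"wz": 0,"hand": 0}])

```text
time_s: 3.52
eef_pos: [0.6209, -0.1818, 0.1696]
tcp_rot: [-0.039, 0.536, 0.06, 0.841]
wrist_force: [-4.3, -0.1, 6.0]
opening: 0.0384
```

```bash
python3 -c "
from h import *
s=st(); jz=R.from_euler('z',RP[2])*TILT
print('M about jz',jz.apply([0,0,1])@s['moment'], jz.inv().apply(s['wrist_force']))
go(s['eef_pos'],jarR(turn=.28),5)"
```

```text
3.52 [ 0.6209 -0.1818  0.1696] [-0.52  0.29 -0.35  0.58  0.26  0.96] F [-4.3 -0.1  6. ] M [0.09 0.68 0.07] op 38.4
M about jz -0.01793074329690808 [-1.38271913  0.55618238  7.2200513 ]
total [0. 0. 0.] [ 0.1185  0.0172 -0.2533]  per row/5 [0. 0. 0.] [ 0.0237  0.0034 -0.0507]
```

Call:
move_arm(motion=[{"dx": 0,"dy": 0,"dz": 0,"wx": 0.024,"wy": 0.003,"wz": -0.051,"hand": 0},{"dx": 0,"dy": 0,"dz": 0,"wx": 0.024,"wy": 0.003,"wz": -0.051,"hand": 0},{"dx": 0,"dy": 0,"dz": 0,"wx": 0.024,"wy": 0.003,"wz": -0.051,"hand": 0},{"dx": 0,"dy": 0,"dz": 0,"wx": 0.024,"wy": 0.003,"wz": -0.051,"hand": 0},{"dx": 0,"dy": 0,"dz": 0,"wx": 0.024,"wy": 0.003,"wz": -0.051,"hand": 0},{"dx": 0,"dy": 0,"dz": 0,"wx": 0,"wy": 0,"wz": 0,"hand": 0},{"dx": 0,"dy": 0,"dz": 0,"wx": 0,"wy": 0,"wz": 0,"hand": 0}])

```text
time_s: 4.4
eef_pos: [0.6219, -0.1818, 0.17]
tcp_rot: [0.079, 0.537, -0.015, 0.84]
wrist_force: [2.8, 1.8, 6.5]
opening: 0.0383
```

```bash
cat > mz.py <<'E'
from h import *
s=st(); jz=R.from_euler('z',RP[2])*TILT
print('M about jz',jz.apply([0,0,1])@s['moment'], jz.inv().apply(s['wrist_force']).round(1))
d=(jarR().inv()*R.from_quat(s['tcp_rot'])).as_rotvec(); print('turn',d.round(3))
E
python3 snap.py 5 wrist; python3 mz.py
```

```text
4.45 [ 0.6219 -0.1818  0.17  ] [-0.52  0.29 -0.35  0.57  0.26  1.24] F [3.3 1.2 6.8] M [-0.04 -0.94  0.32] op 38.1
4.45 [ 0.6219 -0.1818  0.17  ] [-0.52  0.29 -0.35  0.57  0.26  1.24] F [3.3 1.2 6.8] M [-0.04 -0.94  0.32] op 38.1
M about jz 0.3672932377451037 [6.  0.7 4.8]
turn [ 0.28  -0.004  0.001]
```

View pics/wrist5.png

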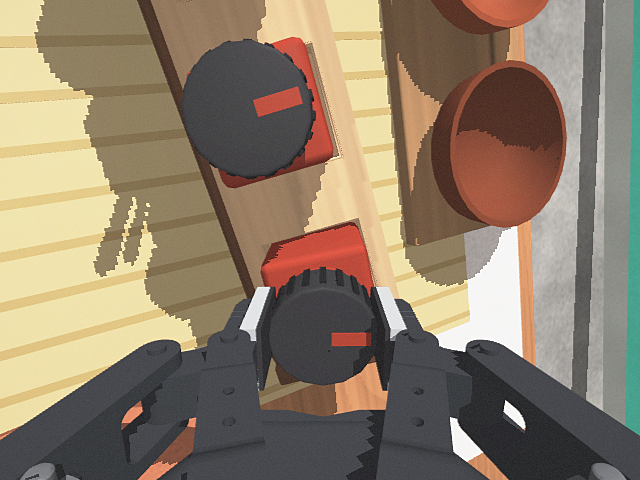

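Call:
move_arm(motion=[{"dx": 0,"dy": 0,"dz": 0,"wx": 0,"wy": 0,"wz": 0,"hand": 1},{"dx": 0,"dy": 0,"dz": 0,"wx": 0,"wy": 0,"wz": 0,"hand": 1},{"dx": -7,"dy": -1,"dz": 15,"wx": 0,"wy": 0,"wz": 0,"hand": 1},{"dx": -7,"dy": -1,"dz": 15,"wx": 0,"wy": 0,"wz": 0,"hand": 1},{"dx": -7,"dy": -1,"dz": 15,"wx": 0,"wy": 0,"wz": 0,"hand": 1}])

```text
time_s: 5.08
eef_pos: [0.5994, -0.1847, 0.2152]
tcp_rot: [0.08, 0.538, -0.015, 0.839]
wrist_force: [-0.4, -0.1, -0.5]
opening: 0.0856
```

```bash
python3 snap.py 6 wrist; python3 mz.py; python3 -c "
from h import *
go(jarP(-.08,.125),jarR(),4)"
```

```text
5.12 [ 0.5994 -0.185   0.2173] [-0.54  0.23 -0.3   0.69  0.27  1.21] F [ 0.2 -1.8  3. ] M [-0.03  0.28 -0.04] op 85.6
5.12 [ 0.5994 -0.185   0.2173] [-0.54  0.23 -0.3   0.69  0.27  1.21] F [ 0.2 -1.8  3. ] M [-0.03  0.28 -0.04] op 85.6
M about jz -0.03913036160415016 [ 1.2 -1.9  2.7]
turn [ 0.281 -0.004 -0.   ]
total [-10.8  79.3  -4. ] [-0.1179 -0.0129  0.2551]  per row/4 [-2.7 19.8 -1. ] [-0.0295 -0.0032  0.0638]
```

View pics/wrist6.png

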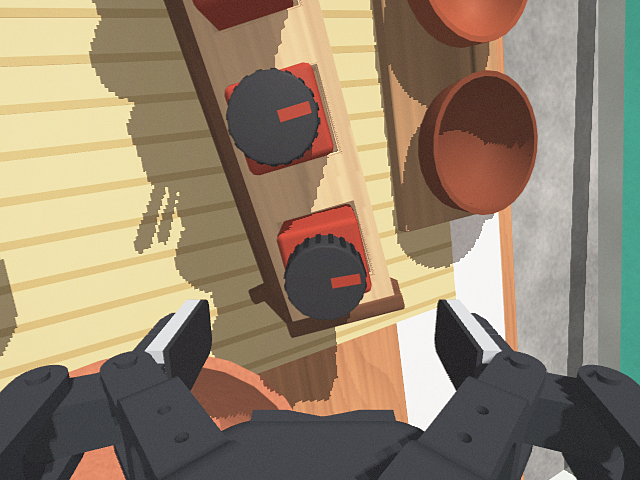

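Call:
move_arm(motion=[{"dx": -2.7,"dy": 20,"dz": -1,"wx": -0.0295,"wy": -0.003,"wz": 0.064,"hand": 1},{"dx": -2.7,"dy": 20,"dz": -1,"wx": -0.0295,"wy": -0.003,"wz": 0.064,"hand": 1},{"dx": -2.7,"dy": 20,"dz": -1,"wx": -0.0295,"wy": -0.003,"wz": 0.064,"hand": 1},{"dx": -2.7,"dy": 20,"dz": -1,"wx": -0.0295,"wy": -0.003,"wz": 0.064,"hand": 1},{"dx": 0,"dy": 0,"dz": 0,"wx": 0,"wy": 0,"wz": 0,"hand": 1}])

```text
time_s: 5.75
eef_pos: [0.5889, -0.1033, 0.2101]
tcp_rot: [-0.039, 0.537, 0.062, 0.84]
wrist_force: [-0.6, 0.1, 0.7]
opening: 0.0851
```

```bash
python3 -c "
from h import *
go(jarP(-.08,.076),jarR(),4)"
```

```text
total [ 20.3   0.6 -41.2] [-0.0003 -0.0034 -0.0029]  per row/4 [  5.1   0.1 -10.3] [-0.0001 -0.0008 -0.0007]
```

Call:
move_arm(motion=[{"dx": 5.1,"dy": 0.1,"dz": -10.3,"wx": 0,"wy": -0.001,"wz": -0.001,"hand": 1},{"dx": 5.1,"dy": 0.1,"dz": -10.3,"wx": 0,"wy": -0.001,"wz": -0.001,"hand": 1},{"dx": 5.1,"dy": 0.1,"dz": -10.3,"wx": 0,"wy": -0.001,"wz": -0.001,"hand": 1},{"dx": 5.1,"dy": 0.1,"dz": -10.3,"wx": 0,"wy": -0.001,"wz": 0,"hand": 1},{"dx": 0,"dy": 0,"dz": 0,"wx": 0,"wy": 0,"wz": 0,"hand": 0.7}])

```text
time_s: 6.38
eef_pos: [0.6095, -0.1041, 0.1675]
tcp_rot: [-0.037, 0.536, 0.06, 0.841]
wrist_force: [0.8, 0.1, 0.7]
opening: 0.0699
```

```bash
python3 snap.py 7 wrist; python3 -c "
from h import *
go(jarP(-.08,.076),jarR(),4)"
```

```text
6.42 [ 0.6096 -0.1041  0.1681] [-0.39  0.24 -0.44  0.52  0.22  1.08] F [-0.2 -1.  -0.8] M [-0.07  0.27 -0.04] op 62.9
total [-0.4  1.4  0.8] [-0.0011 -0.0003  0.0023]  per row/4 [-0.1  0.3  0.2] [-0.0003 -0.0001  0.0006]
```

View pics/wrist7.png

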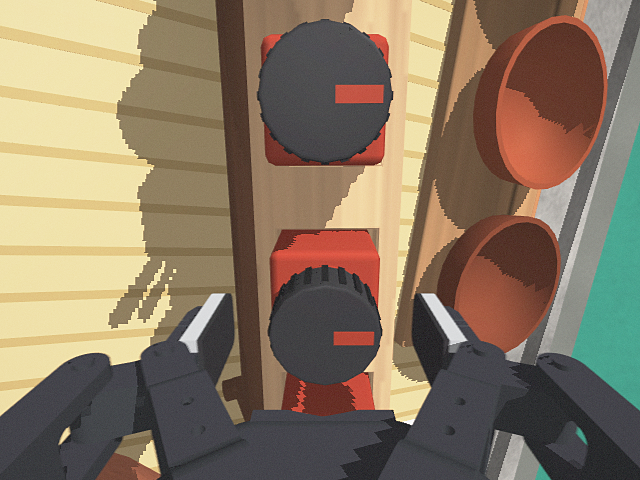

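Aligned on the second cap (centre 325,325, jaws symmetric). Close and twist.

Call:
move_arm(motion=[{"dx": 0,"dy": 1,"dz": 0.5,"wx": 0,"wy": 0,"wz": 0,"hand": 0},{"dx": 0,"dy": 0,"dz": 0,"wx": 0,"wy": 0,"wz": 0,"hand": 0},{"dx": 0,"dy": 0,"dz": 0,"wx": 0,"wy": 0,"wz": 0,"hand": 0}])

```text
time_s: 6.8
eef_pos: [0.6095, -0.1032, 0.1698]
tcp_rot: [-0.038, 0.535, 0.06, 0.842]
wrist_force: [-6.3, -1.0, 6.3]
opening: 0.0383
```

```bash
python3 mz.py
```

```text
6.8 [ 0.6095 -0.1032  0.1698] [-0.39  0.23 -0.44  0.52  0.22  1.08] F [-6.3 -1.   6.3] M [0.09 0.73 0.09] op 38.3
M about jz -0.0010156967193893078 [-3.1 -0.1  8.4]
turn [ 0.002 -0.001 -0.001]
```

Call:
move_arm(motion=[{"dx": 0,"dy": 0,"dz": 0,"wx": 0.024,"wy": 0.003,"wz": -0.051,"hand": 0},{"dx": 0,"dy": 0,"dz": 0,"wx": 0.024,"wy": 0.003,"wz": -0.051,"hand": 0},{"dx": 0,"dy": 0,"dz": 0,"wx": 0.024,"wy": 0.003,"wz": -0.051,"hand": 0},{"dx": 0,"dy": 0,"dz": 0,"wx": 0.024,"wy": 0.003,"wz": -0.051,"hand": 0},{"dx": 0,"dy": 0,"dz": 0,"wx": 0.024,"wy": 0.003,"wz": -0.051,"hand": 0},{"dx": 0,"dy": 0,"dz": 0,"wx": 0,"wy": 0,"wz": 0,"hand": 0},{"dx": 0,"dy": 0,"dz": 0,"wx": 0,"wy": 0,"wz": 0,"hand": 0}])

```text
time_s: 7.68
eef_pos: [0.6097, -0.1032, 0.1698]
tcp_rot: [0.082, 0.538, -0.016, 0.839]
wrist_force: [-4.5, 0.2, 5.4]
opening: 0.0382
```

```bash
python3 mz.py
```

```text
7.67 [ 0.6097 -0.1032  0.1698] [-0.39  0.23 -0.44  0.51  0.22  1.36] F [-4.5  0.2  5.4] M [-0.02  0.61 -0.04] op 38.2
M about jz -0.061827560122477476 [-1.8  0.8  6.8]
turn [ 0.285 -0.004  0.001]
```

Call:
move_arm(motion=[{"dx": 0,"dy": 0,"dz": 0,"wx": 0,"wy": 0,"wz": 0,"hand": 1},{"dx": 0,"dy": 0,"dz": 0,"wx": 0,"wy": 0,"wz": 0,"hand": 1},{"dx": -7,"dy": -1,"dz": 15,"wx": 0,"wy": 0,"wz": 0,"hand": 1},{"dx": -7,"dy": -1,"dz": 15,"wx": 0,"wy": 0,"wz": 0,"hand": 1},{"dx": -7,"dy": -1,"dz": 15,"wx": 0,"wy": 0,"wz": 0,"hand": 1}])

```text
time_s: 8.3
eef_pos: [0.5884, -0.1061, 0.2146]
tcp_rot: [0.082, 0.538, -0.015, 0.839]
wrist_force: [-0.2, 0.3, 1.0]
opening: 0.0855
```

```bash
python3 snap.py 8 wrist;  python3 -c "
from h import *
go(jarP(0,.125),jarR(),4)"
```

```text
8.35 [ 0.5885 -0.1064  0.2166] [-0.42  0.16 -0.39  0.63  0.23  1.34] F [0.3 0.8 3.1] M [-0.08  0.3   0.05] op 85.3
total [-11.3  79.9  -3.3] [-0.12   -0.0124  0.2572]  per row/4 [-2.8 20.  -0.8] [-0.03   -0.0031  0.0643]
```

View pics/wrist8.png

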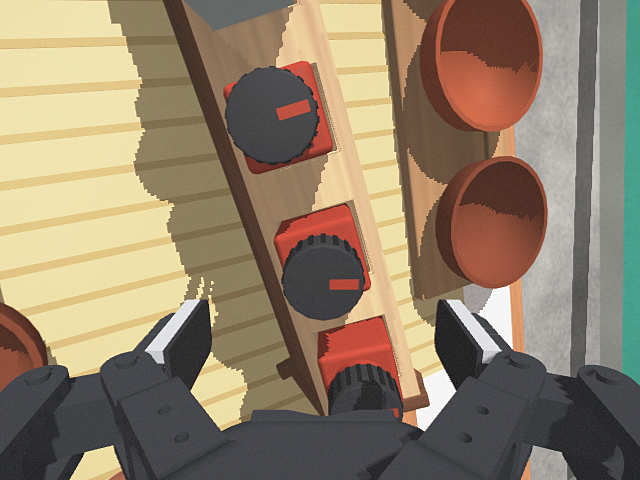

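Call:
move_arm(motion=[{"dx": -2.8,"dy": 20,"dz": -0.8,"wx": -0.03,"wy": -0.003,"wz": 0.064,"hand": 1},{"dx": -2.8,"dy": 20,"dz": -0.8,"wx": -0.03,"wy": -0.003,"wz": 0.064,"hand": 1},{"dx": -2.8,"dy": 20,"dz": -0.8,"wx": -0.03,"wy": -0.003,"wz": 0.064,"hand": 1},{"dx": -2.8,"dy": 20,"dz": -0.8,"wx": -0.03,"wy": -0.003,"wz": 0.064,"hand": 1},{"dx": 0,"dy": 0,"dz": 0,"wx": 0,"wy": 0,"wz": 0,"hand": 1}])

```text
time_s: 8.98
eef_pos: [0.5768, -0.0242, 0.2101]
tcp_rot: [-0.039, 0.537, 0.062, 0.84]
wrist_force: [-0.4, 0.3, 0.1]
opening: 0.0853
```

```bash
python3 -c "
from h import *
go(jarP(0,.076),jarR(),4)"
```

```text
total [ 20.9   0.6 -41.3] [-0.     -0.0035 -0.0025]  per row/4 [  5.2   0.1 -10.3] [-0.     -0.0009 -0.0006]
```

Call:
move_arm(motion=[{"dx": 5.2,"dy": 0.3,"dz": -10.2,"wx": 0,"wy": -0.001,"wz": -0.001,"hand": 1},{"dx": 5.2,"dy": 0.3,"dz": -10.2,"wx": 0,"wy": -0.001,"wz": -0.001,"hand": 1},{"dx": 5.2,"dy": 0.3,"dz": -10.2,"wx": 0,"wy": -0.001,"wz": -0.001,"hand": 1},{"dx": 5.2,"dy": 0.3,"dz": -10.2,"wx": 0,"wy": -0.001,"wz": 0,"hand": 1},{"dx": 0,"dy": 0,"dz": 0,"wx": 0,"wy": 0,"wz": 0,"hand": 0.7}])

```text
time_s: 9.6
eef_pos: [0.5981, -0.025, 0.169]
tcp_rot: [-0.037, 0.536, 0.059, 0.841]
wrist_force: [-0.0, -0.7, -0.6]
opening: 0.0698
```

```bash
python3 snap.py 9 wrist; python3 -c "
from h import *
go(jarP(0,.076),jarR(),4)"
```

```text
9.65 [ 0.5982 -0.025   0.1697] [-0.25  0.19 -0.5   0.47  0.16  1.22] F [0.5 0.  0.2] M [-0.02  0.35 -0.  ] op 63.0
total [-0.4  1.4 -0.8] [-0.0006  0.0006  0.0045]  per row/4 [-0.1  0.4 -0.2] [-0.0001  0.0002  0.0011]
```

View pics/wrist9.png

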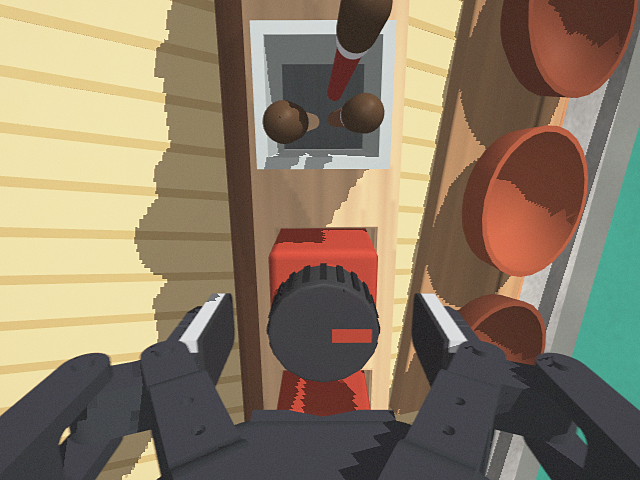

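Call:
move_arm(motion=[{"dx": 0,"dy": 1,"dz": -0.5,"wx": 0,"wy": 0,"wz": 0.003,"hand": 0},{"dx": 0,"dy": 0,"dz": 0,"wx": 0,"wy": 0,"wz": 0,"hand": 0},{"dx": 0,"dy": 0,"dz": 0,"wx": 0,"wy": 0,"wz": 0,"hand": 0}])

```text
time_s: 10.02
eef_pos: [0.5981, -0.024, 0.1701]
tcp_rot: [-0.038, 0.535, 0.06, 0.842]
wrist_force: [-5.4, -0.3, 6.0]
opening: 0.0381
```

```bash
python3 mz.py
```

```text
10.03 [ 0.5981 -0.024   0.1701] [-0.25  0.19 -0.5   0.47  0.16  1.22] F [-5.4 -0.3  6. ] M [0.02 0.77 0.08] op 38.1
M about jz 0.021067942789864055 [-2.4  0.4  7.7]
turn [ 0.001 -0.002 -0.001]
```

Call:
move_arm(motion=[{"dx": 0,"dy": 0,"dz": 0,"wx": 0.024,"wy": 0.003,"wz": -0.051,"hand": 0},{"dx": 0,"dy": 0,"dz": 0,"wx": 0.024,"wy": 0.003,"wz": -0.051,"hand": 0},{"dx": 0,"dy": 0,"dz": 0,"wx": 0.024,"wy": 0.003,"wz": -0.051,"hand": 0},{"dx": 0,"dy": 0,"dz": 0,"wx": 0.024,"wy": 0.003,"wz": -0.051,"hand": 0},{"dx": 0,"dy": 0,"dz": 0,"wx": 0.024,"wy": 0.003,"wz": -0.051,"hand": 0},{"dx": 0,"dy": 0,"dz": 0,"wx": 0,"wy": 0,"wz": 0,"hand": 0},{"dx": 0,"dy": 0,"dz": 0,"wx": 0,"wy": 0,"wz": 0,"hand": 0}])

```text
time_s: 10.9
eef_pos: [0.5983, -0.0241, 0.1702]
tcp_rot: [0.081, 0.537, -0.015, 0.839]
wrist_force: [-4.6, 0.3, 5.3]
opening: 0.0384
```

```bash
python3 mz.py
```

```text
10.9 [ 0.5983 -0.0241  0.1702] [-0.25  0.19 -0.5   0.47  0.16  1.5 ] F [-4.6  0.3  5.3] M [-0.08  0.55  0.03] op 38.4
M about jz 0.024628424669082365 [-1.9  1.   6.7]
turn [ 0.284 -0.005  0.001]
```

Call:
move_arm(motion=[{"dx": 0,"dy": 0,"dz": 0,"wx": 0,"wy": 0,"wz": 0,"hand": 1},{"dx": 0,"dy": 0,"dz": 0,"wx": 0,"wy": 0,"wz": 0,"hand": 1},{"dx": -7,"dy": -1,"dz": 15,"wx": 0,"wy": 0,"wz": 0,"hand": 1},{"dx": -7,"dy": -1,"dz": 15,"wx": 0,"wy": 0,"wz": 0,"hand": 1},{"dx": -7,"dy": -1,"dz": 15,"wx": 0,"wy": 0,"wz": 0,"hand": 1},{"dx": -10,"dy": -1.5,"dz": 22,"wx": 0,"wy": 0,"wz": 0,"hand": 1},{"dx": -10,"dy": -1.5,"dz": 22,"wx": 0,"wy": 0,"wz": 0,"hand": 1},{"dx": -10,"dy": -1.5,"dz": 22,"wx": 0,"wy": 0,"wz": 0,"hand": 1}])

```text
time_s: 11.9
eef_pos: [0.5469, -0.0315, 0.2814]
tcp_rot: [0.081, 0.538, -0.015, 0.839]
wrist_force: [-0.7, -0.5, -0.6]
opening: 0.0857
```

```bash
python3 snap.py 10 wrist;  python3 -c "
from h import *
go(jarP(.16,.20),jarR(),5)"
```

```text
11.95 [ 0.5469 -0.0317  0.2843] [-0.29  0.03 -0.36  0.78  0.18  1.45] F [-0.1  0.7  4. ] M [-0.01  0.28  0.06] op 85.5
total [-23.9 159.   -3.1] [-0.1196 -0.0102  0.2564]  per row/5 [-4.8 31.8 -0.6] [-0.0239 -0.002   0.0513]
```

View pics/wrist10.png

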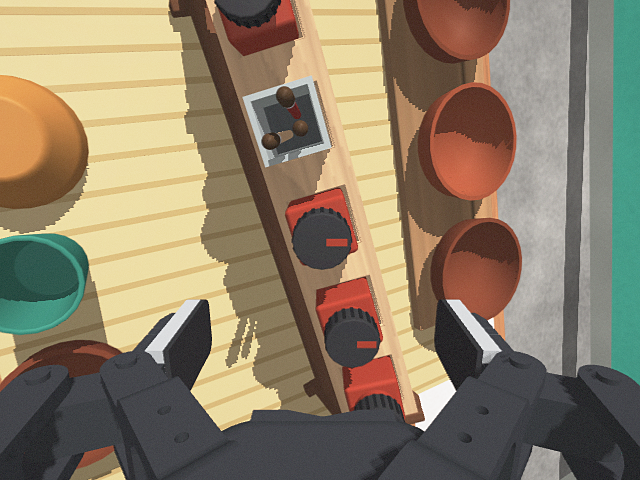

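Both middle jars' dabs stay turned (horizontal at (337,243) and (366,345)). On to the last one.

Call:
move_arm(motion=[{"dx": -4.8,"dy": 31.8,"dz": -0.6,"wx": -0.024,"wy": -0.002,"wz": 0.051,"hand": 1},{"dx": -4.8,"dy": 31.8,"dz": -0.6,"wx": -0.024,"wy": -0.002,"wz": 0.051,"hand": 1},{"dx": -4.8,"dy": 31.8,"dz": -0.6,"wx": -0.024,"wy": -0.002,"wz": 0.051,"hand": 1},{"dx": -4.8,"dy": 31.8,"dz": -0.6,"wx": -0.024,"wy": -0.002,"wz": 0.051,"hand": 1},{"dx": -4.8,"dy": 31.8,"dz": -0.6,"wx": -0.024,"wy": -0.002,"wz": 0.051,"hand": 1},{"dx": 10,"dy": 1.5,"dz": -22,"wx": 0,"wy": 0,"wz": 0,"hand": 1},{"dx": 10,"dy": 1.5,"dz": -22,"wx": 0,"wy": 0,"wz": 0,"hand": 1},{"dx": 10,"dy": 1.5,"dz": -22,"wx": 0,"wy": 0,"wz": 0,"hand": 1},{"dx": 0,"dy": 0,"dz": 0,"wx": 0,"wy": 0,"wz": 0,"hand": 1}])

```text
time_s: 13.08
eef_pos: [0.5527, 0.1321, 0.2099]
tcp_rot: [-0.038, 0.539, 0.06, 0.84]
wrist_force: [-0.6, 0.2, 0.2]
opening: 0.0853
```

```bash
python3 snap.py 11 wrist;  python3 -c "
from ov import *
overlay('wrist11','pics/c11.png',[.16],(120,80,540,400),1.9)
go(jarP(.16,.076),jarR(),4)"
```

```text
13.12 [0.5529 0.1321 0.2112] [ 0.08  0.1  -0.49  0.55  0.03  1.51] F [0.1 0.6 0.5] M [-0.07  0.32 -0.03] op 85.5
total [ 21.9   2.7 -42.3] [ 0.0003 -0.0049  0.0018]  per row/4 [  5.5   0.7 -10.6] [ 0.0001 -0.0012  0.0004]
```

View pics/c11.png

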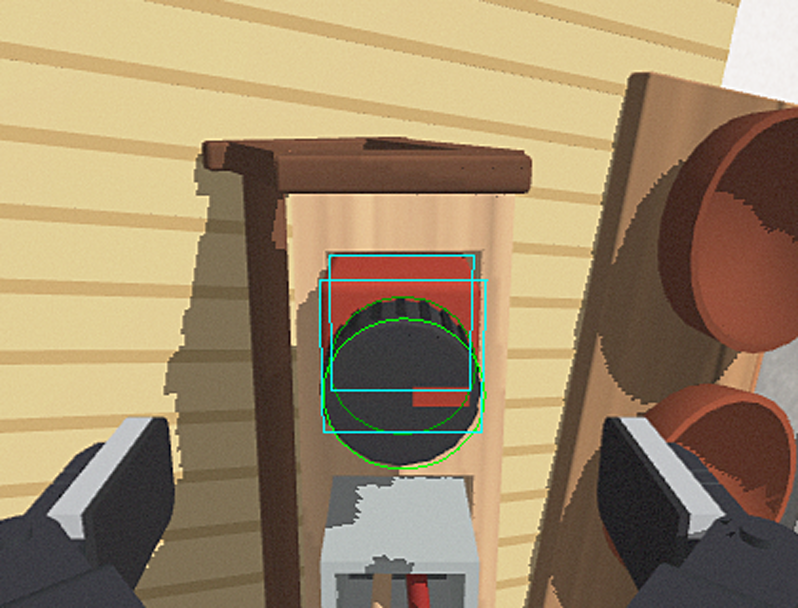

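Call:
move_arm(motion=[{"dx": 5.6,"dy": 0.8,"dz": -10.5,"wx": 0,"wy": -0.001,"wz": 0,"hand": 1},{"dx": 5.6,"dy": 0.8,"dz": -10.5,"wx": 0,"wy": -0.001,"wz": 0,"hand": 1},{"dx": 5.6,"dy": 0.8,"dz": -10.5,"wx": 0,"wy": -0.001,"wz": 0,"hand": 1},{"dx": 5.6,"dy": 0.8,"dz": -10.5,"wx": 0,"wy": -0.001,"wz": 0,"hand": 1},{"dx": 0,"dy": 0,"dz": 0,"wx": 0,"wy": 0,"wz": 0,"hand": 0.7}])

```text
time_s: 13.75
eef_pos: [0.5755, 0.1352, 0.1685]
tcp_rot: [-0.038, 0.536, 0.06, 0.841]
wrist_force: [0.3, 0.2, 0.1]
opening: 0.0699
```

```bash
python3 snap.py 12 wrist; python3 -c "
from h import *
go(jarP(.16,.076),jarR(),4)"
```

```text
13.8 [0.5755 0.1352 0.1692] [ 0.08  0.18 -0.53  0.43  0.02  1.52] F [-0.1 -0.1  0.7] M [-0.09  0.35  0.01] op 63.0
total [-0.7 -0.5 -0.3] [ 0.0003 -0.0004  0.0018]  per row/4 [-0.2 -0.1 -0.1] [ 0.0001 -0.0001  0.0005]
```

View pics/wrist12.png

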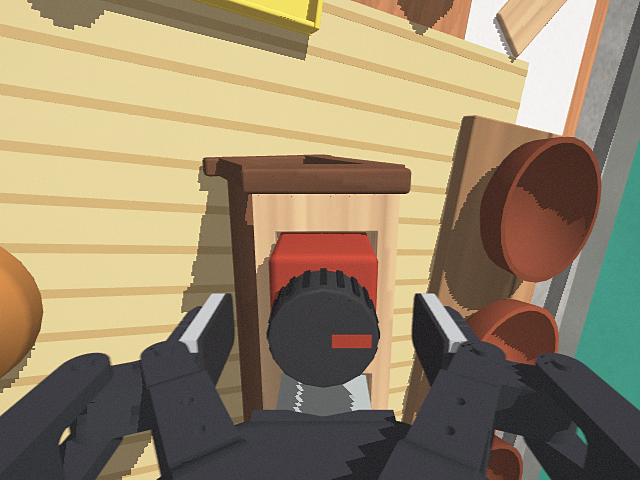

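Call:
move_arm(motion=[{"dx": 0,"dy": 0,"dz": 0,"wx": 0,"wy": 0,"wz": 0,"hand": 0},{"dx": 0,"dy": 0,"dz": 0,"wx": 0,"wy": 0,"wz": 0,"hand": 0},{"dx": 0,"dy": 0,"dz": 0,"wx": 0,"wy": 0,"wz": 0,"hand": 0}])

```text
time_s: 14.18
eef_pos: [0.5755, 0.1352, 0.1702]
tcp_rot: [-0.038, 0.535, 0.06, 0.842]
wrist_force: [-5.3, -0.7, 6.4]
opening: 0.0385
```

```bash
python3 mz.py
```

```text
14.18 [0.5755 0.1352 0.1702] [ 0.08  0.17 -0.53  0.43  0.02  1.52] F [-5.3 -0.7  6.4] M [-0.16  0.75 -0.03] op 38.5
M about jz -0.0030569372700608374 [-2.1  0.   8.1]
turn [ 0.001 -0.001 -0.001]
```

Call:
move_arm(motion=[{"dx": 0,"dy": 0,"dz": 0,"wx": 0.024,"wy": 0.003,"wz": -0.051,"hand": 0},{"dx": 0,"dy": 0,"dz": 0,"wx": 0.024,"wy": 0.003,"wz": -0.051,"hand": 0},{"dx": 0,"dy": 0,"dz": 0,"wx": 0.024,"wy": 0.003,"wz": -0.051,"hand": 0},{"dx": 0,"dy": 0,"dz": 0,"wx": 0.024,"wy": 0.003,"wz": -0.051,"hand": 0},{"dx": 0,"dy": 0,"dz": 0,"wx": 0.024,"wy": 0.003,"wz": -0.051,"hand": 0},{"dx": 0,"dy": 0,"dz": 0,"wx": 0,"wy": 0,"wz": 0,"hand": 0},{"dx": 0,"dy": 0,"dz": 0,"wx": 0,"wy": 0,"wz": 0,"hand": 0}])

```text
time_s: 15.05
eef_pos: [0.5765, 0.1352, 0.1706]
tcp_rot: [0.081, 0.537, -0.015, 0.84]
wrist_force: [3.1, -0.0, 5.4]
opening: 0.0382
```

```bash
python3 mz.py
```

```text
15.05 [0.5765 0.1352 0.1706] [ 0.08  0.17 -0.53  0.43  0.03  1.8 ] F [ 3.1 -0.   5.4] M [-0.25 -1.01  0.19] op 38.2
M about jz 0.33916093733309083 [ 5.1 -0.5  3.6]
turn [ 0.282 -0.005  0.001]
```

Call:
move_arm(motion=[{"dx": 0,"dy": 0,"dz": 0,"wx": 0,"wy": 0,"wz": 0,"hand": 1},{"dx": 0,"dy": 0,"dz": 0,"wx": 0,"wy": 0,"wz": 0,"hand": 1},{"dx": -7,"dy": -1,"dz": 15,"wx": 0,"wy": 0,"wz": 0,"hand": 1},{"dx": -7,"dy": -1,"dz": 15,"wx": 0,"wy": 0,"wz": 0,"hand": 1},{"dx": -7,"dy": -1,"dz": 15,"wx": 0,"wy": 0,"wz": 0,"hand": 1},{"dx": -10,"dy": -1.5,"dz": 22,"wx": 0,"wy": 0,"wz": 0,"hand": 1},{"dx": -10,"dy": -1.5,"dz": 22,"wx": 0,"wy": 0,"wz": 0,"hand": 1},{"dx": -10,"dy": -1.5,"dz": 22,"wx": 0,"wy": 0,"wz": 0,"hand": 1}])

```text
time_s: 16.05
eef_pos: [0.5238, 0.1277, 0.2809]
tcp_rot: [0.081, 0.538, -0.016, 0.839]
wrist_force: [0.8, 0.3, -0.5]
opening: 0.0853
```

```bash
python3 snap.py 13 wrist;  python3 -c "
from h import *
go(jarP(0,.20),jarR(),5)"
```

```text
16.1 [0.5238 0.1277 0.2839] [ 0.07  0.   -0.39  0.74  0.03  1.79] F [0.8 0.1 5.2] M [ 0.01  0.27 -0.05] op 85.7
total [  22.1 -158.8   -2.6] [-0.1201 -0.0124  0.2563]  per row/5 [  4.4 -31.8  -0.5] [-0.024  -0.0025  0.0513]
```

View pics/wrist13.png

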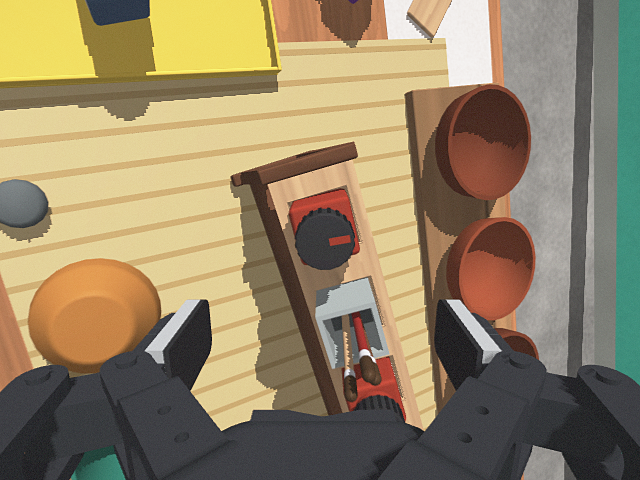

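Call:
move_arm(motion=[{"dx": 4.4,"dy": -31.8,"dz": -0.5,"wx": -0.024,"wy": -0.0025,"wz": 0.051,"hand": 1},{"dx": 4.4,"dy": -31.8,"dz": -0.5,"wx": -0.024,"wy": -0.0025,"wz": 0.051,"hand": 1},{"dx": 4.4,"dy": -31.8,"dz": -0.5,"wx": -0.024,"wy": -0.0025,"wz": 0.051,"hand": 1},{"dx": 4.4,"dy": -31.8,"dz": -0.5,"wx": -0.024,"wy": -0.0025,"wz": 0.051,"hand": 1},{"dx": 4.4,"dy": -31.8,"dz": -0.5,"wx": -0.024,"wy": -0.0025,"wz": 0.051,"hand": 1},{"dx": 12.5,"dy": 1.8,"dz": -27,"wx": 0,"wy": 0,"wz": 0,"hand": 1},{"dx": 12.5,"dy": 1.8,"dz": -27,"wx": 0,"wy": 0,"wz": 0,"hand": 1},{"dx": 12.5,"dy": 1.8,"dz": -27,"wx": 0,"wy": 0,"wz": 0,"hand": 1},{"dx": 0,"dy": 0,"dz": 0,"wx": 0,"wy": 0,"wz": 0,"hand": 1}])

```text
time_s: 17.23
eef_pos: [0.5832, -0.0255, 0.1948]
tcp_rot: [-0.038, 0.539, 0.06, 0.84]
wrist_force: [-0.5, 0.9, 0.5]
opening: 0.0857
```

```bash
python3 snap.py 14 wrist;  python3 -c "
from h import *
go(jarP(0,.043),jarR(),5)"
```

```text
17.27 [ 0.5834 -0.0256  0.1963] [-0.26  0.15 -0.47  0.55  0.16  1.21] F [-0.  -0.   0.4] M [0.01 0.34 0.02] op 85.0
total [ 28.1   4.  -57.4] [-0.     -0.0043  0.0016]  per row/5 [  5.6   0.8 -11.5] [-0.     -0.0009  0.0003]
```

View pics/wrist14.png

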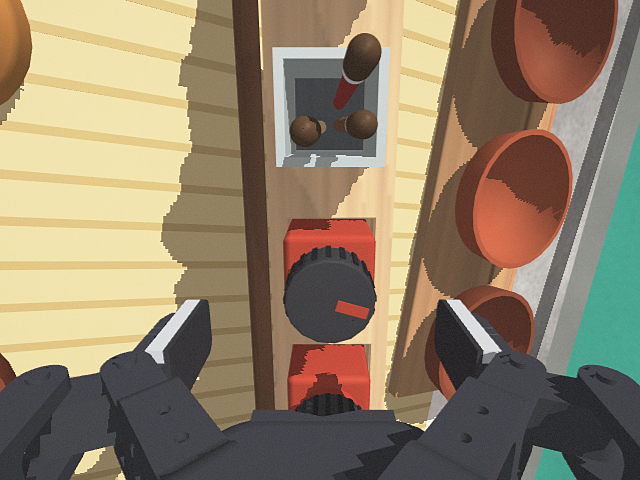

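Call:
move_arm(motion=[{"dx": 5.7,"dy": 0.8,"dz": -11.5,"wx": 0,"wy": -0.001,"wz": 0,"hand": 1},{"dx": 5.7,"dy": 0.8,"dz": -11.5,"wx": 0,"wy": -0.001,"wz": 0,"hand": 1},{"dx": 5.7,"dy": 0.8,"dz": -11.5,"wx": 0,"wy": -0.001,"wz": 0,"hand": 1},{"dx": 5.7,"dy": 0.8,"dz": -11.5,"wx": 0,"wy": -0.001,"wz": 0,"hand": 1},{"dx": 5.7,"dy": 0.8,"dz": -11.5,"wx": 0,"wy": 0,"wz": 0,"hand": 1},{"dx": 0,"dy": 0,"dz": 0,"wx": 0,"wy": 0,"wz": 0,"hand": 0.8}])

```text
time_s: 18.02
eef_pos: [0.6125, -0.0217, 0.1385]
tcp_rot: [-0.038, 0.536, 0.06, 0.841]
wrist_force: [0.2, -0.5, 0.5]
opening: 0.07
```

```bash
python3 snap.py 15 wrist scene; python3 -c "
from h import *
go(jarP(0,.043),jarR(),1)
a=cv2.imread('pics/scene15.png')[150:300,170:370]; cv2.imwrite('pics/c15.png',cv2.resize(a,None,fx=4,fy=4))"
```

```text
18.12 [ 0.6126 -0.0218  0.1396] [-0.24  0.25 -0.52  0.39  0.16  1.23] F [0.1 0.2 0.2] M [-0.08  0.33  0.03] op 68.5
total [-1.1  0.2 -0.7] [0.0005 0.0018 0.0019]  per row/1 [-1.1  0.2 -0.7] [0.0005 0.0018 0.0019]
```

View pics/wrist15.png

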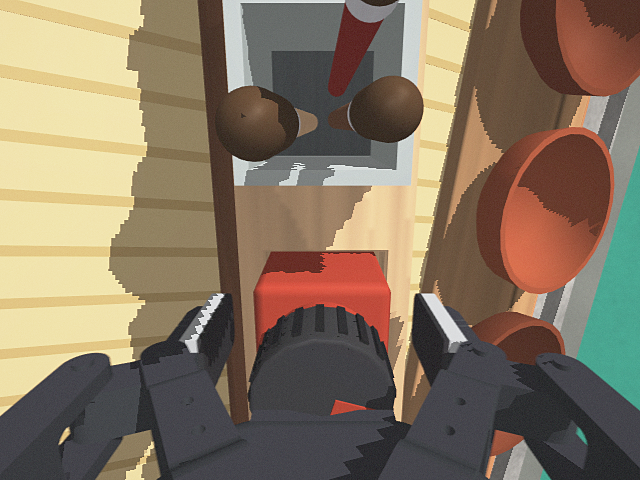

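View pics/c15.png

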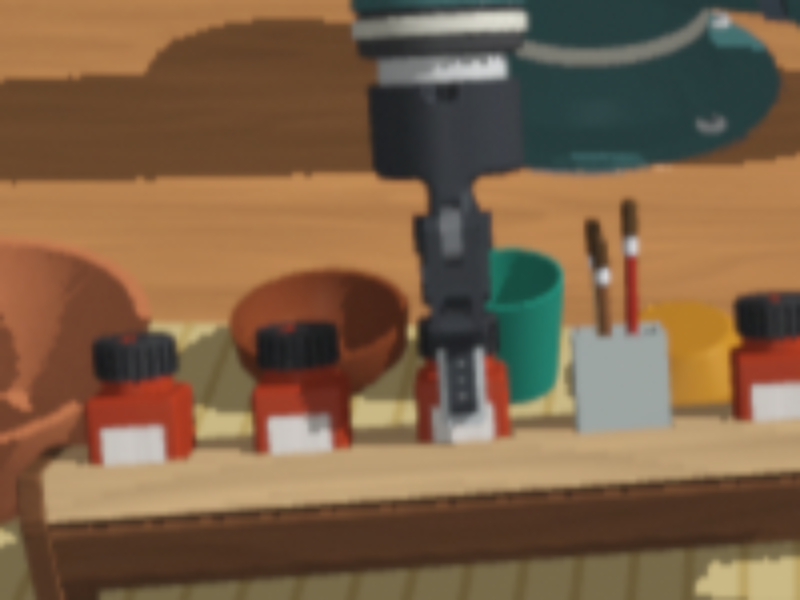

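Call:
move_arm(motion=[{"dx": 0,"dy": 0,"dz": 0,"wx": 0,"wy": 0,"wz": 0,"hand": 0},{"dx": 0,"dy": 0,"dz": 0,"wx": 0,"wy": 0,"wz": 0,"hand": 0},{"dx": 0,"dy": 0,"dz": 0,"wx": 0,"wy": 0,"wz": 0,"hand": 0},{"dx": -2.1,"dy": -0.3,"dz": 4.5,"wx": 0,"wy": 0,"wz": 0,"hand": 0},{"dx": -4.2,"dy": -0.6,"dz": 9,"wx": 0,"wy": 0,"wz": 0,"hand": 0},{"dx": -4.2,"dy": -0.6,"dz": 9,"wx": 0,"wy": 0,"wz": 0,"hand": 0},{"dx": -4.2,"dy": -0.6,"dz": 9,"wx": 0,"wy": 0,"wz": 0,"hand": 0}])

```text
time_s: 19.0
eef_pos: [0.5976, -0.024, 0.1721]
tcp_rot: [-0.038, 0.535, 0.059, 0.842]
wrist_force: [0.8, 0.1, -3.0]
opening: 0.0451
```

```bash
python3 snap.py 16 scene; python3 -c "
from h import *
a=cv2.imread('pics/scene16.png')[120:300,170:410]; cv2.imwrite('pics/c16.png',cv2.resize(a,None,fx=3,fy=3))"
```

```text
19.05 [ 0.5977 -0.0241  0.1732] [-0.25  0.19 -0.5   0.48  0.16  1.22] F [ 1.   0.1 -0.1] M [-0.    0.41 -0.01] op 44.8
```

View pics/c16.png

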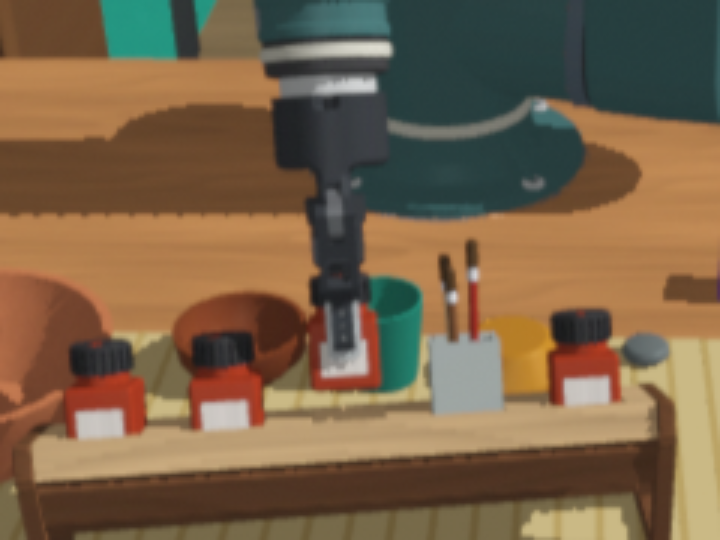

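```bash
cat >> h.py <<'E'
RV=R.from_matrix(np.array([[0,0,1],[0,1,0],[-1,0,0.]]))
E
python3 -c "
from h import *
go([.57,.342,.28],RV,10)"
```

```text
total [-27.7 366.1 106.8] [-0.0297  0.4392 -0.1395]  per row/10 [-2.8 36.6 10.7] [-0.003   0.0439 -0.0139]
```

Call:
move_arm(motion=[{"dx": -10,"dy": 0,"dz": 30,"wx": 0,"wy": 0,"wz": 0,"hand": 0},{"dx": -10,"dy": 0,"dz": 45,"wx": 0,"wy": 0,"wz": 0,"hand": 0},{"dx": -10,"dy": 0,"dz": 45,"wx": 0,"wy": 0,"wz": 0,"hand": 0},{"dx": 0,"dy": 20,"dz": 17,"wx": 0,"wy": 0,"wz": 0,"hand": 0},{"dx": 0,"dy": 40,"dz": 0,"wx": 0,"wy": 0,"wz": 0,"hand": 0},{"dx": 0,"dy": 40,"dz": 0,"wx": 0,"wy": 0,"wz": 0,"hand": 0},{"dx": 0,"dy": 44,"dz": 0,"wx": -0.005,"wy": 0.073,"wz": -0.023,"hand": 0},{"dx": 0,"dy": 44,"dz": 0,"wx": -0.005,"wy": 0.073,"wz": -0.023,"hand": 0},{"dx": 0,"dy": 44,"dz": 0,"wx": -0.005,"wy": 0.073,"wz": -0.023,"hand": 0},{"dx": 0,"dy": 44,"dz": -10,"wx": -0.005,"wy": 0.073,"wz": -0.023,"hand": 0}])

```text
time_s: 20.3
eef_pos: [0.568, 0.2537, 0.2991]
tcp_rot: [-0.013, 0.654, 0.02, 0.756]
wrist_force: [0.9, 0.7, -1.8]
opening: 0.0454
```

```bash
python3 -c "
from h import *
st();go([.57,.342,.16],RV,4)"
```

```text
20.3 [0.568  0.2537 0.2991] [ 0.3   0.33  0.15  1.25 -0.03  1.82] F [ 0.9  0.7 -1.8] M [0.01 0.1  0.01] op 45.4
total [   2.    88.3 -139.1] [-0.0105  0.1454 -0.0468]  per row/4 [  0.5  22.1 -34.8] [-0.0026  0.0364 -0.0117]
```

Call:
move_arm(motion=[{"dx": 0.5,"dy": 22,"dz": -35,"wx": -0.0026,"wy": 0.036,"wz": -0.012,"hand": 0},{"dx": 0.5,"dy": 22,"dz": -35,"wx": -0.0026,"wy": 0.036,"wz": -0.012,"hand": 0},{"dx": 0.5,"dy": 22,"dz": -35,"wx": -0.0026,"wy": 0.036,"wz": -0.012,"hand": 0},{"dx": 0.5,"dy": 22,"dz": -35,"wx": -0.0026,"wy": 0.036,"wz": -0.012,"hand": 0},{"dx": 0,"dy": 0,"dz": 0,"wx": 0,"wy": 0,"wz": 0,"hand": 0},{"dx": 0,"dy": 0,"dz": 0,"wx": 0,"wy": 0,"wz": 0,"hand": 0}])

```text
time_s: 21.05
eef_pos: [0.5703, 0.3398, 0.1592]
tcp_rot: [0.0, 0.706, -0.0, 0.708]
wrist_force: [0.4, 0.2, -1.1]
opening: 0.0452
```

```bash
python3 snap.py 17 scene top wrist; python3 -c "
from h import *
go([.57,.342,.053],RV,5)
a=cv2.imread('pics/scene17.png')[130:330,360:560]; b=cv2.imread('pics/top17.png')[160:360,120:320]; cv2.imwrite('pics/c17.png',cv2.resize(np.hstack([a,b]),None,fx=2,fy=2))"
```

```text
21.2 [0.5704 0.3397 0.1598] [ 0.41  0.54  0.13  1.16 -0.    1.99] F [ 0.  -0.2 -1.5] M [-0.02 -0.03  0.  ] op 45.4
total [  -0.4    2.3 -106.8] [-0.0008  0.004   0.001 ]  per row/5 [ -0.1   0.5 -21.4] [-0.0002  0.0008  0.0002]
```

View pics/c17.png

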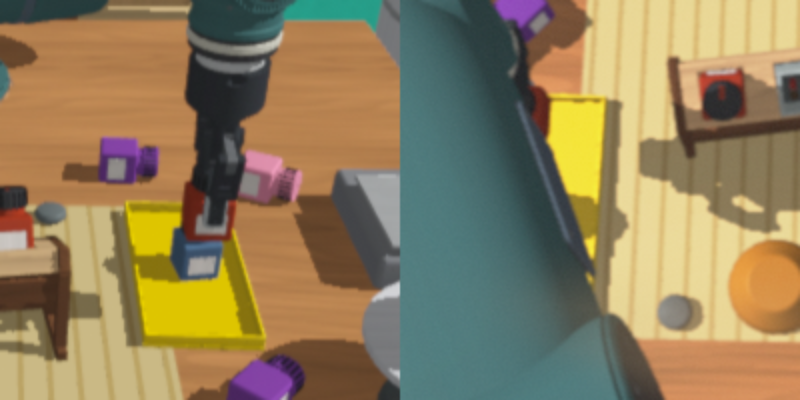

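View pics/wrist17.png

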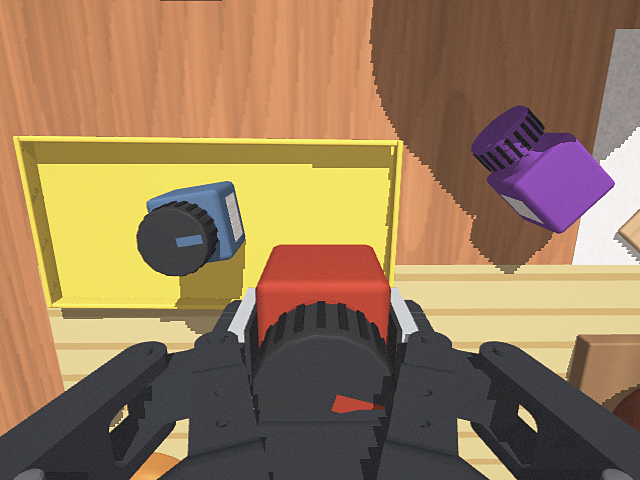

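```bash
python3 -c "
from h import *
w=cam('wrist17')
print(atz(w,(176,241),.079))
for q in [(14,138),(402,142),(55,308),(393,290)]: print(atz(w,q,.018))"
```

```text
[0.48992153 0.35290295 0.079     ]
[0.36607957 0.40650169 0.018     ]
[0.62261332 0.40365588 0.018     ]
[0.36948263 0.28364363 0.018     ]
[0.62186118 0.29759141 0.018     ]
```

Call:
move_arm(motion=[{"dx": 0.3,"dy": 0.6,"dz": -24,"wx": 0,"wy": 0.001,"wz": 0,"hand": 0},{"dx": 0.3,"dy": 0.6,"dz": -24,"wx": 0,"wy": 0.001,"wz": 0,"hand": 0},{"dx": 0.3,"dy": 0.6,"dz": -24,"wx": 0,"wy": 0.001,"wz": 0,"hand": 0},{"dx": 0.3,"dy": 0.6,"dz": -24,"wx": 0,"wy": 0.001,"wz": 0,"hand": 0},{"dx": 0,"dy": 0,"dz": -10,"wx": 0,"wy": 0,"wz": 0,"hand": 0},{"dx": 0,"dy": 0,"dz": 0,"wx": 0,"wy": 0,"wz": 0,"hand": 0},{"dx": 0,"dy": 0,"dz": 0,"wx": 0,"wy": 0,"wz": 0,"hand": 0}])

```text
time_s: 22.08
eef_pos: [0.5717, 0.3426, 0.0534]
tcp_rot: [0.0, 0.707, -0.0, 0.707]
wrist_force: [-0.1, -0.3, -1.7]
opening: 0.045
```

```bash
python3 snap.py 18 scene; python3 -c "
from h import *
a=cv2.imread('pics/scene18.png')[180:320,400:520]; cv2.imwrite('pics/c18.png',cv2.resize(a,None,fx=4,fy=4))"
```

```text
22.12 [0.5717 0.3426 0.0534] [ 0.42  0.62 -0.03  0.93  0.    1.99] F [ 0.7  0.3 -1.8] M [ 0.03  0.01 -0.02] op 45.4
```

View pics/c18.png

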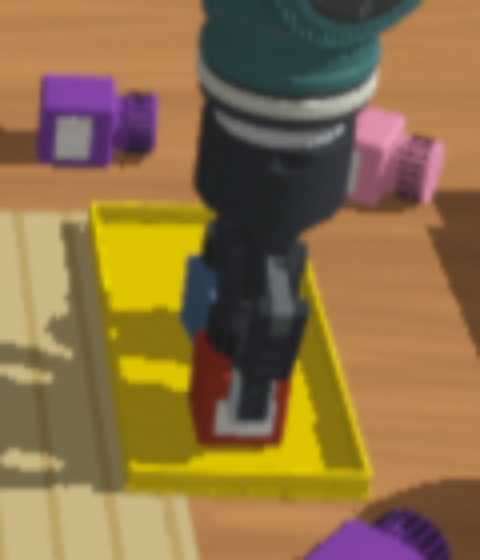

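Call:
move_arm(motion=[{"dx": 0,"dy": 0,"dz": -2,"wx": 0,"wy": 0,"wz": 0,"hand": 0},{"dx": 0,"dy": 0,"dz": -2,"wx": 0,"wy": 0,"wz": 0,"hand": 0},{"dx": 0,"dy": 0,"dz": 0,"wx": 0,"wy": 0,"wz": 0,"hand": 0}])

```text
time_s: 22.5
eef_pos: [0.5712, 0.3425, 0.0487]
tcp_rot: [0.0, 0.708, -0.0, 0.707]
wrist_force: [-1.6, -0.7, 4.2]
opening: 0.045
```

Call:
move_arm(motion=[{"dx": 0,"dy": 0,"dz": -0.3,"wx": 0,"wy": 0,"wz": 0,"hand": 0.7},{"dx": 0,"dy": 0,"dz": 0,"wx": 0,"wy": 0,"wz": 0,"hand": 0.7},{"dx": 0,"dy": 0,"dz": 0,"wx": 0,"wy": 0,"wz": 0,"hand": 0.7}])

```text
time_s: 22.88
eef_pos: [0.5711, 0.3424, 0.0478]
tcp_rot: [0.0, 0.708, -0.0, 0.706]
wrist_force: [-0.2, -0.1, 0.8]
opening: 0.0597
```

```bash
python3 snap.py 19 wrist
```

```text
22.93 [0.5711 0.3424 0.0478] [ 0.42  0.62 -0.04  0.92  0.    1.99] F [-0.2  0.3  0.3] M [-0.02  0.02  0.03] op 59.8
```

View pics/wrist19.png

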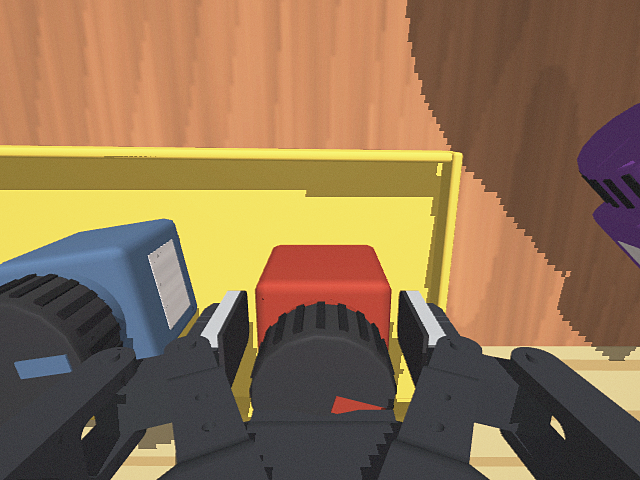

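Call:
move_arm(motion=[{"dx": 0,"dy": 0,"dz": 20,"wx": 0,"wy": 0,"wz": 0,"hand": 0.7},{"dx": 0,"dy": 0,"dz": 50,"wx": 0,"wy": 0,"wz": 0,"hand": 0.7},{"dx": 0,"dy": 0,"dz": 60,"wx": 0,"wy": 0,"wz": 0,"hand": 0.7},{"dx": 0,"dy": 0,"dz": 60,"wx": 0,"wy": 0,"wz": 0,"hand": 0.7},{"dx": 0,"dy": 0,"dz": 40,"wx": 0,"wy": 0,"wz": 0,"hand": 1}])

```text
time_s: 23.55
eef_pos: [0.5712, 0.3425, 0.281]
tcp_rot: [0.001, 0.707, 0.0, 0.707]
wrist_force: [0.6, -0.4, -1.2]
opening: 0.076
```

```bash
python3 -c "
from h import *
st(); go(jarP(-.08,.20),jarR(),10)"
```

```text
23.55 [0.5712 0.3425 0.281 ] [0.42 0.52 0.42 1.48 0.   1.99] F [ 0.6 -0.4 -1.2] M [ 0.01 -0.03  0.01] op 76.0
total [-1.400e+01 -4.528e+02  3.000e-01] [ 0.0302 -0.4355  0.1415]  per row/10 [ -1.4 -45.3   0. ] [ 0.003  -0.0435  0.0142]
```

Call:
move_arm(motion=[{"dx": -1.4,"dy": -45.3,"dz": 0,"wx": 0.003,"wy": -0.0435,"wz": 0.014,"hand": 1},{"dx": -1.4,"dy": -45.3,"dz": 0,"wx": 0.003,"wy": -0.0435,"wz": 0.014,"hand": 1},{"dx": -1.4,"dy": -45.3,"dz": 0,"wx": 0.003,"wy": -0.0435,"wz": 0.014,"hand": 1},{"dx": -1.4,"dy": -45.3,"dz": 0,"wx": 0.003,"wy": -0.0435,"wz": 0.014,"hand": 1},{"dx": -1.4,"dy": -45.3,"dz": 0,"wx": 0.003,"wy": -0.0435,"wz": 0.014,"hand": 1},{"dx": -1.4,"dy": -45.3,"dz": 0,"wx": 0.003,"wy": -0.0435,"wz": 0.014,"hand": 1},{"dx": -1.4,"dy": -45.3,"dz": 0,"wx": 0.003,"wy": -0.0435,"wz": 0.014,"hand": 1},{"dx": -1.4,"dy": -45.3,"dz": 0,"wx": 0.003,"wy": -0.0435,"wz": 0.014,"hand": 1},{"dx": -1.4,"dy": -45.3,"dz": 0,"wx": 0.003,"wy": -0.0435,"wz": 0.014,"hand": 1},{"dx": -1.4,"dy": -45.3,"dz": 0,"wx": 0.003,"wy": -0.0435,"wz": 0.014,"hand": 1}])

```text
time_s: 24.8
eef_pos: [0.5568, -0.112, 0.2781]
tcp_rot: [-0.039, 0.536, 0.059, 0.841]
wrist_force: [1.6, 1.0, 0.5]
opening: 0.0853
```

Call:
move_arm(motion=[{"dx": 0,"dy": 0,"dz": 0,"wx": 0,"wy": 0,"wz": 0,"hand": 1},{"dx": 12.5,"dy": 1.8,"dz": -27,"wx": 0,"wy": 0,"wz": 0,"hand": 1},{"dx": 12.5,"dy": 1.8,"dz": -27,"wx": 0,"wy": 0,"wz": 0,"hand": 1},{"dx": 12.5,"dy": 1.8,"dz": -27,"wx": 0,"wy": 0,"wz": 0,"hand": 1},{"dx": 0,"dy": 0,"dz": 0,"wx": 0,"wy": 0,"wz": 0,"hand": 1}])

```text
time_s: 25.42
eef_pos: [0.5941, -0.1038, 0.1951]
tcp_rot: [-0.038, 0.539, 0.06, 0.84]
wrist_force: [-1.1, -0.3, 0.8]
opening: 0.0853
```

```bash
python3 snap.py 20 wrist;  python3 -c "
from ov import *
overlay('wrist20','pics/c20.png',[-.08],(120,80,540,400),1.9)
st();go(jarP(-.08,.043),jarR(),5)"
```

```text
25.48 [ 0.5943 -0.1042  0.1966] [-0.4   0.19 -0.41  0.59  0.22  1.07] F [0.  0.2 0.4] M [-0.05  0.35  0.05] op 85.5
25.48 [ 0.5943 -0.1042  0.1966] [-0.4   0.19 -0.41  0.59  0.22  1.07] F [0.  0.2 0.4] M [-0.05  0.35  0.05] op 85.5
total [ 28.6   3.5 -57.7] [ 0.0006 -0.0045  0.001 ]  per row/5 [  5.7   0.7 -11.5] [ 0.0001 -0.0009  0.0002]
```

View pics/c20.png

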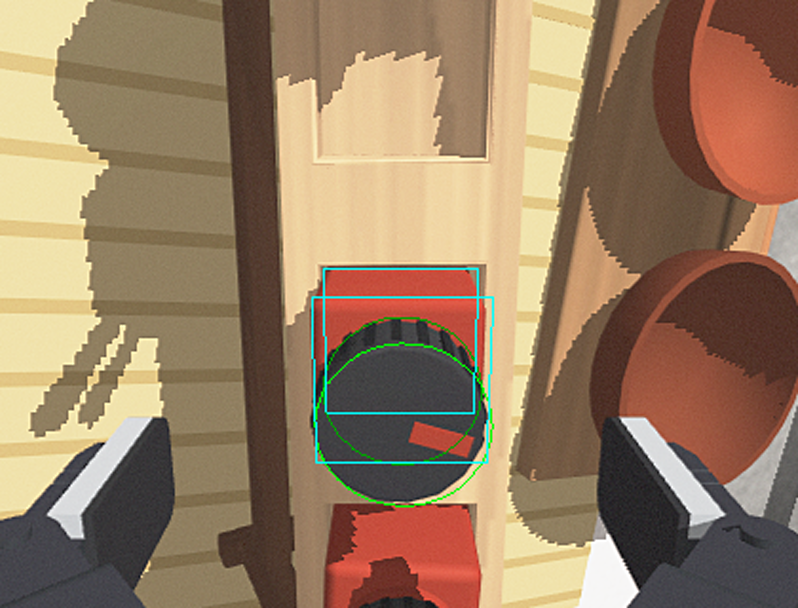

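Good alignment. Descend and grip.

Call:
move_arm(motion=[{"dx": 5.6,"dy": 0.8,"dz": -11.5,"wx": 0,"wy": -0.001,"wz": 0,"hand": 1},{"dx": 5.6,"dy": 0.8,"dz": -11.5,"wx": 0,"wy": -0.001,"wz": 0,"hand": 1},{"dx": 5.6,"dy": 0.8,"dz": -11.5,"wx": 0,"wy": -0.001,"wz": 0,"hand": 1},{"dx": 5.6,"dy": 0.8,"dz": -11.5,"wx": 0,"wy": -0.001,"wz": 0,"hand": 1},{"dx": 5.6,"dy": 0.8,"dz": -11.5,"wx": 0,"wy": 0,"wz": 0,"hand": 1},{"dx": 0,"dy": 0,"dz": 0,"wx": 0,"wy": 0,"wz": 0,"hand": 0.8}])

```text
time_s: 26.22
eef_pos: [0.6225, -0.1009, 0.1381]
tcp_rot: [-0.038, 0.536, 0.06, 0.841]
wrist_force: [-1.0, -0.4, 0.7]
opening: 0.07
```

```bash
python3 -c "
from h import *
st();go(jarP(-.08,.043),jarR(),1)"
```

```text
26.23 [ 0.6225 -0.1009  0.1381] [-0.38  0.28 -0.46  0.44  0.21  1.09] F [-1.  -0.4  0.7] M [-0.01  0.35 -0.01] op 70.0
total [0.5 0.2 0.8] [ 0.0006 -0.0005  0.0018]  per row/1 [0.5 0.2 0.8] [ 0.0006 -0.0005  0.0018]
```

Call:
move_arm(motion=[{"dx": 0,"dy": 0,"dz": 0,"wx": 0,"wy": 0,"wz": 0,"hand": 0},{"dx": 0,"dy": 0,"dz": 0,"wx": 0,"wy": 0,"wz": 0,"hand": 0},{"dx": 0,"dy": 0,"dz": 0,"wx": 0,"wy": 0,"wz": 0,"hand": 0},{"dx": -2.1,"dy": -0.3,"dz": 4.5,"wx": 0,"wy": 0,"wz": 0,"hand": 0},{"dx": -4.2,"dy": -0.6,"dz": 9,"wx": 0,"wy": 0,"wz": 0,"hand": 0},{"dx": -4.2,"dy": -0.6,"dz": 9,"wx": 0,"wy": 0,"wz": 0,"hand": 0},{"dx": -4.2,"dy": -0.6,"dz": 9,"wx": 0,"wy": 0,"wz": 0,"hand": 0},{"dx": 0,"dy": 0,"dz": 0,"wx": 0,"wy": 0,"wz": 0,"hand": 0}])

```text
time_s: 27.22
eef_pos: [0.6078, -0.1035, 0.1717]
tcp_rot: [-0.039, 0.535, 0.059, 0.842]
wrist_force: [1.4, -0.7, -2.0]
opening: 0.0449
```

```bash
python3 snap.py 21 scene; python3 -c "
from h import *
a=cv2.imread('pics/scene21.png')[120:300,170:410]; cv2.imwrite('pics/c21.png',cv2.resize(a,None,fx=3,fy=3))"
```

```text
27.27 [ 0.6078 -0.1034  0.1712] [-0.39  0.23 -0.44  0.52  0.22  1.08] F [-0.   0.1 -2.7] M [-0.07  0.53 -0.02] op 45.0
```

View pics/c21.png

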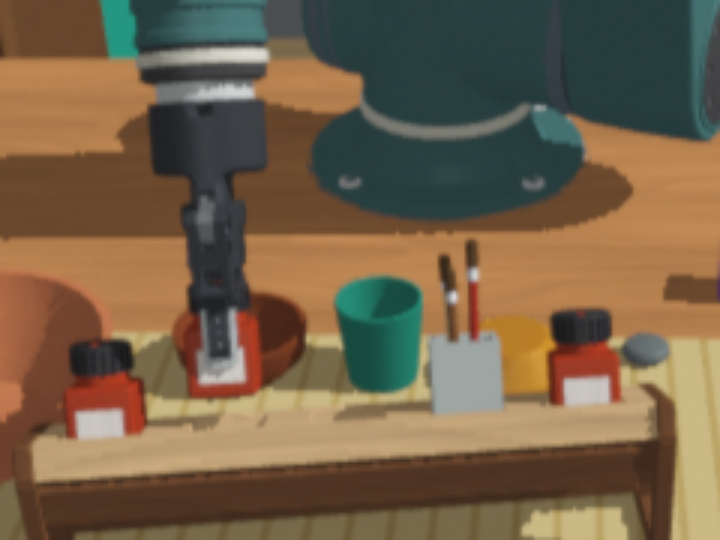

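Call:
move_arm(motion=[{"dx": -10,"dy": 0,"dz": 30,"wx": 0,"wy": 0,"wz": 0,"hand": 0},{"dx": -10,"dy": 0,"dz": 45,"wx": 0,"wy": 0,"wz": 0,"hand": 0},{"dx": -10,"dy": 0,"dz": 45,"wx": 0,"wy": 0,"wz": 0,"hand": 0},{"dx": 0,"dy": 20,"dz": 17,"wx": 0,"wy": 0,"wz": 0,"hand": 0},{"dx": -10,"dy": 45,"dz": 0,"wx": 0,"wy": 0,"wz": 0,"hand": 0},{"dx": -10,"dy": 45,"dz": 0,"wx": 0,"wy": 0,"wz": 0,"hand": 0},{"dx": -15,"dy": 45,"dz": 0,"wx": 0,"wy": 0,"wz": 0,"hand": 0},{"dx": -20,"dy": 45,"dz": 0,"wx": -0.005,"wy": 0.073,"wz": -0.023,"hand": 0},{"dx": -20,"dy": 45,"dz": 0,"wx": -0.005,"wy": 0.073,"wz": -0.023,"hand": 0},{"dx": -20,"dy": 45,"dz": 0,"wx": -0.005,"wy": 0.073,"wz": -0.023,"hand": 0}])

```text
time_s: 28.52
eef_pos: [0.482, 0.1882, 0.3078]
tcp_rot: [-0.02, 0.626, 0.03, 0.779]
wrist_force: [1.3, 0.1, -3.1]
opening: 0.0452
```

```bash
python3 -c "
from h import *
st();go([.405,.343,.16],RV,6)"
```

```text
28.52 [0.482  0.1882 0.3078] [ 0.23  0.1  -0.15  1.11 -0.03  1.73] F [ 1.3  0.1 -3.1] M [-0.03  0.23 -0.03] op 45.2
total [ -77.   154.8 -147.8] [-0.0142  0.2156 -0.0699]  per row/6 [-12.8  25.8 -24.6] [-0.0024  0.0359 -0.0116]
```

Call:
move_arm(motion=[{"dx": -13,"dy": 26,"dz": -20,"wx": -0.0024,"wy": 0.036,"wz": -0.012,"hand": 0},{"dx": -13,"dy": 26,"dz": -20,"wx": -0.0024,"wy": 0.036,"wz": -0.012,"hand": 0},{"dx": -13,"dy": 26,"dz": -20,"wx": -0.0024,"wy": 0.036,"wz": -0.012,"hand": 0},{"dx": -13,"dy": 26,"dz": -25,"wx": -0.0024,"wy": 0.036,"wz": -0.012,"hand": 0},{"dx": -13,"dy": 26,"dz": -30,"wx": -0.0024,"wy": 0.036,"wz": -0.012,"hand": 0},{"dx": -13,"dy": 26,"dz": -33,"wx": -0.0024,"wy": 0.036,"wz": -0.012,"hand": 0},{"dx": 0,"dy": 0,"dz": 0,"wx": 0,"wy": 0,"wz": 0,"hand": 0},{"dx": 0,"dy": 0,"dz": 0,"wx": 0,"wy": 0,"wz": 0,"hand": 0}])

```text
time_s: 29.52
eef_pos: [0.4052, 0.3426, 0.1601]
tcp_rot: [0.0, 0.706, -0.0, 0.708]
wrist_force: [0.8, 0.3, -2.1]
opening: 0.0451
```

```bash
python3 snap.py 22 wrist scene; python3 -c "
from h import *
go([.405,.343,.0525],RV,5)"
```

```text
29.62 [0.4055 0.3425 0.1608] [ 0.55  0.32 -0.24  1.01 -0.    2.12] F [ 0.5 -0.1 -1.1] M [ 0.04 -0.    0.01] op 45.0
total [  -0.5    0.5 -108.3] [-0.0008  0.0032  0.002 ]  per row/5 [ -0.1   0.1 -21.7] [-0.0002  0.0006  0.0004]
```

View pics/wrist22.png

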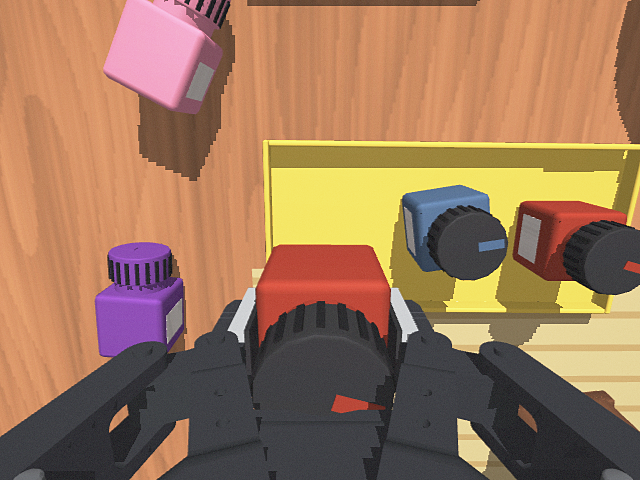

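View pics/scene22.png

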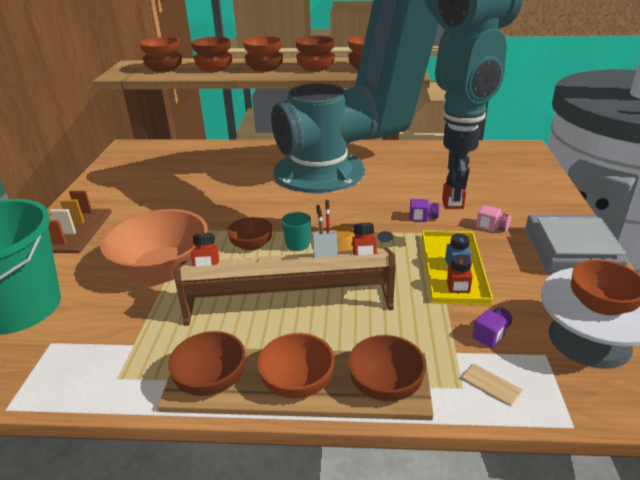

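```bash
python3 -c "
from h import *
w=cam('wrist22')
print(atz(w,(467,243),.079), atz(w,(265,142),.018), atz(w,(605,258),.079))"
```

```text
[0.48317823 0.35434153 0.079     ] [0.36614838 0.4066484  0.018     ] [0.56037063 0.34558543 0.079     ]
```

Call:
move_arm(motion=[{"dx": 0,"dy": 0.1,"dz": -24,"wx": 0,"wy": 0.001,"wz": 0,"hand": 0},{"dx": 0,"dy": 0.1,"dz": -24,"wx": 0,"wy": 0.001,"wz": 0,"hand": 0},{"dx": 0,"dy": 0.1,"dz": -24,"wx": 0,"wy": 0.001,"wz": 0,"hand": 0},{"dx": 0,"dy": 0.1,"dz": -24,"wx": 0,"wy": 0,"wz": 0,"hand": 0},{"dx": 0,"dy": 0,"dz": -11,"wx": 0,"wy": 0,"wz": 0,"hand": 0},{"dx": 0,"dy": 0,"dz": 0,"wx": 0,"wy": 0,"wz": 0,"hand": 0},{"dx": 0,"dy": 0,"dz": -2,"wx": 0,"wy": 0,"wz": 0,"hand": 0},{"dx": 0,"dy": 0,"dz": 0,"wx": 0,"wy": 0,"wz": 0,"hand": 0}])

```text
time_s: 30.62
eef_pos: [0.4052, 0.3433, 0.0515]
tcp_rot: [0.001, 0.707, -0.0, 0.707]
wrist_force: [-0.8, 0.1, -0.9]
opening: 0.0451
```

Call:
move_arm(motion=[{"dx": 0,"dy": 0,"dz": -2,"wx": 0,"wy": 0,"wz": 0,"hand": 0},{"dx": 0,"dy": 0,"dz": -1,"wx": 0,"wy": 0,"wz": 0,"hand": 0},{"dx": 0,"dy": 0,"dz": 0,"wx": 0,"wy": 0,"wz": 0,"hand": 0}])

```text
time_s: 31.0
eef_pos: [0.4051, 0.3433, 0.0487]
tcp_rot: [0.001, 0.707, -0.0, 0.707]
wrist_force: [-3.9, -2.0, 13.0]
opening: 0.0449
```

Contact with the floor (13 N). Release.

Call:
move_arm(motion=[{"dx": 0,"dy": 0,"dz": 0.5,"wx": 0,"wy": 0,"wz": 0,"hand": 0.7},{"dx": 0,"dy": 0,"dz": 0,"wx": 0,"wy": 0,"wz": 0,"hand": 0.7},{"dx": 0,"dy": 0,"dz": 0,"wx": 0,"wy": 0,"wz": 0,"hand": 0.7},{"dx": 0,"dy": 0,"dz": 15,"wx": 0,"wy": 0,"wz": 0,"hand": 0.7},{"dx": 0,"dy": 0,"dz": 40,"wx": 0,"wy": 0,"wz": 0,"hand": 0.7},{"dx": 0,"dy": 0,"dz": 60,"wx": 0,"wy": 0,"wz": 0,"hand": 0.7},{"dx": 0,"dy": 0,"dz": 60,"wx": 0,"wy": 0,"wz": 0,"hand": 0.7},{"dx": 0,"dy": 0,"dz": 40,"wx": 0,"wy": 0,"wz": 0,"hand": 0.7},{"dx": 0,"dy": -40,"dz": 0,"wx": 0,"wy": 0,"wz": 0,"hand": 0.7},{"dx": 0,"dy": -40,"dz": 0,"wx": 0,"wy": 0,"wz": 0,"hand": 0.7}])

```text
time_s: 32.25
eef_pos: [0.4049, 0.2624, 0.2636]
tcp_rot: [0.0, 0.707, -0.0, 0.707]
wrist_force: [0.8, 0.6, -0.3]
opening: 0.0595
```

```bash
python3 snap.py 23 wrist scene; python3 -c "
from h import *
a=cv2.imread('pics/scene23.png')[190:330,160:500]; cv2.imwrite('pics/c23.png',cv2.resize(a,None,fx=2.3,fy=2.3))"
```

```text
32.35 [0.4047 0.2607 0.2636] [ 0.4   0.19 -0.13  1.25  0.    1.98] F [0.4 0.6 0.8] M [ 0.03  0.03 -0.03] op 59.8
```

View pics/wrist23.png

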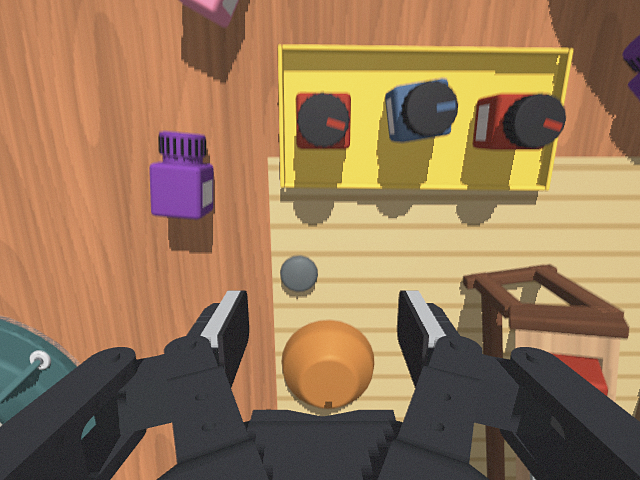

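View pics/c23.png

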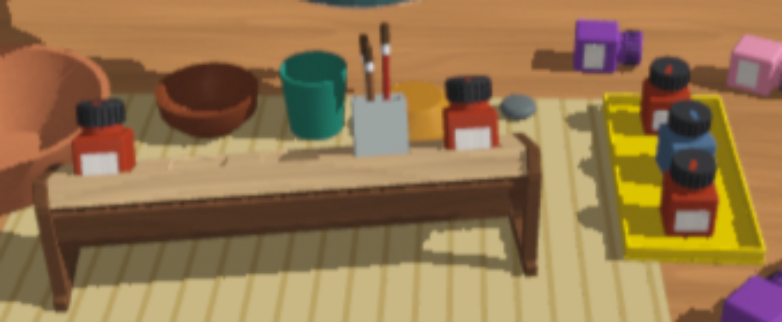

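```bash
python3 -c "
from bench import bot
print(bot.close_job())"
```

```text
the job is handed in; nothing more can be done
None
```

I tried all four caps and handed the job in after about 32 s of the 72 s allowed. The two jars with loose caps now stand in the yellow tray, and the two sound jars stayed in the rack.

| Rack pocket (y along the row) | Resistance after a twist of about 16° | Finding |
|---|---|---|
| +160 mm | about 0.34 N m | sound: cap sprung back, jar left in place |
| 0 mm | about 0.02 N m | loose: cap stayed turned, jar moved to the tray |
| -80 mm | about 0.06 N m at most, no stiffness felt | loose: cap stayed turned, jar moved to the tray |
| -160 mm | about 0.37 N m | sound: cap sprung back, jar left in place |

I lifted both loose jars by the body and set them down gently, one on each side of the blue jar. I released each only once it touched the tray floor.

My last pictures show:
- **Tray:** both red jars stand upright inside it, clear of the blue jar and the walls.
- **Bystanders:** the brush pot, bowls, mug and stone look unmoved.
- **Gripper:** it is clear of everything, with no force on the wrist.

**Limits of the checks:** I judged the sound caps' spring-back by eye from the red dabs, not by measuring an angle. Repeated position readings of the same objects differed by a few millimetres.

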